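# Build a soldering stack under a ring held in a third hand

## Robot

A 6-joint arm with a two-finger parallel gripper is mounted at the origin on a cart in front of the work surface, level with it; the furniture and walls round the work are solid. World frame = base frame: x ahead of the robot, y to its left, z up, the work surface at z = 0. Lengths are in m, angles in rad, forces in N, time in s.
With the tool pointing down it reaches from about 0.35 to 0.85 m from the base axis. Payload 8.1 kg.
Tool frame: the origin (TCP) lies at the centre of the arm's flange, where the gripper is bolted on; the fingertips stand 186 mm ahead of it and the grasp point (between the pads) lies 167 mm ahead of it; z points along the fingers, y is the line along which they close (so a half turn about z gives the same grasp; the last joint's range is limited). The gripper opens to 93 mm and grips with 3 to 60 N. Pads are 15 mm wide; open, the fingers measure 128 mm over their backs; the gripper's body (75 mm by 188 mm) begins 65 mm behind the grasp point.
Start: joints at [-1.339, 0.13, 1.488, -0, 1.523, -0.085], TCP at [0.187, -0.57, 0.405] pointing down, gripper open.
Joint ranges: [-2.96, 2.96], [-0.89, 2.26], [0.02, 2.5], [-1.34, 4.48], [0, 2.73], [-2.66, 2.66]. Speed limits (rad/s): [2.39, 2.39, 2.79, 3.14, 3.14, 3.14].

## Interface

Orientations are given as a rotation vector (axis times angle).
In Python, from plant import read_state, read_camera, camera_params, robot gives the robot as it stands.
- The arm moves only by the tool carry_out, never from a script. Its argument "targets" is a list of rows, each an object of numbers: "hand": the opening in per cent of the stroke, from 0 (shut) to 100 (fully open); "x", "y", "z": the shift along the tool's x, y, z in m; "ax", "ay", "az": the turn, a rotation vector about the tool's x, y, z in rad. In form: [{"hand": .., "x": .., "y": .., "z": .., "ax": .., "ay": .., "az": ..}, ...]. A call has 1 to 8 rows; each row is the pose to reach, as a shift and turn from the pose commanded when the call began, along the tool's axes at that moment; what a row does not reach only later rows make up. A row lasts 1/8 s, in which the tool goes at most 62.5 mm and 10.7 degrees, less where a joint would pass 70% of its speed; a pose out of reach is approached as far as the arm can. A call with a gripper value outside its range is refused whole. The fingers move at their own pace and stop on an object; "newtons" is the grip in N (left out, the last holds). Time passes only in rows, so rows that repeat a pose let the fingers close. It gives the time, the measured TCP pose, the force, the opening and the grip force at its end, in the units of the state.
- read_state(): the state, without advancing time (a new reading comes with each control period).
- read_camera(name): name is "scene" or "side" or "wrist"; returns (picture, depth): 384x512x3 uint8, blue, green, red; 384x512 float32, m along the optical axis (not along the pixel's ray), 0 where there is no reading.
- camera_params(name): a dict with "fx", "fy", "cx", "cy" (pixels), "position" and "rotation" of the camera in the world. Camera axes: x right, y up, looking along -z (the intrinsics and any distortion apply to the point x, -y, -z); pixel columns grow to the right and rows downward; lengths in m; the calibration is good to about 2 mm. The wrist camera is an equidistant fisheye: a pixel r from the principal point sees the ray r / f radians off the axis. A picture is of the moment at which its call begins: read the wrist's pose just before it. camera_params takes no time and is no camera call; for the wrist camera it gives the pose at the moment of the call.
- robot.close_job(): hands the job in; it is judged then, once.
The state is a dict: "t": time; "q": joint angles; "dq": joint speeds; "joint_torque": joint torques, N m; "tool_pos": TCP position; "orientation": TCP orientation; "force": force on the tool from outside, world axes, zero at the start; "wrist_torque": the same for the moment, N m; "opening": finger opening in m; "gripper_force": force on a finger pad.
Only numpy, scipy, OpenCV 4.12 (cv2) and the standard library are available. Lean on these libraries where they do the work, as an engineer would, in place of code of your own. Each camera call takes 0.05 s, during which the arm holds its last target. There are 200 camera calls.

## Task

Build the soldering stack on the white board, directly under the place where the third hand's tweezers will bring the ring down: first the cream firebrick flat with its length in line with the tweezers, on it the white perforated tile (draw it out from under the right end of the board first), on top the black charcoal block, each centred and square on the one below so that nothing overhangs. Then push the tweezers down until the ring stands on the charcoal block. Set the blocks down without dropping them, and do not shift the third hand's weight or disturb the other things on the bench.

Things in the scene. Friction and masses are not known exactly. Their poses are not given: they have to be found in the camera images.
- solder_board: white ceramic soldering board, 150 mm (its x) by 290 mm (its y, across the bench), fixed. Origin on the bench under its centre. Its plate lies 16 to 29 mm above the bench, on four feet at the corners (92 to 138 mm from the centre along y, 45 to 71 mm along x); at each y end the space between the feet is 90 mm wide, 16 mm high.
- brick_center (a point): centre of the cream firebrick, the largest block: 68 mm (its x) by 124 mm (its y), 30 mm high, 0.24 kg. It lies flat on the bench left of the board; it and the charcoal block may have changed places. Grip it across the 68 mm.
- tile_center (a point): centre of the white perforated ceramic tile: 57 mm (its x) by 96 mm (its y), 13 mm high, 0.10 kg. It lies on the bench, half under the plate of the board at the board's right (-y) end, its y nearly along the board's y; the outer 36 to 48 mm stick out. 3 mm of air above it: draw it straight out along its length, 65 mm or more, before lifting.
- charcoal_center (a point): centre of the black charcoal block, the smallest: 45 mm (its x) by 71 mm (its y), 22 mm high, 0.06 kg. It lies flat on the bench left of the board.
- hinge_point (a point): point on the hinge axis of the third hand: a round 60 mm steel weight, loose on the left part of the board, 0.42 kg in all, with tweezers on a hinge above it. The axis is level, 63 mm above the board's top. The point's x points level towards where the tweezers come down; z is up.
- work_spot (a point): point on the board's top straight under the place where the ring comes down: 154 mm from hinge_point along its x, 63 mm lower. Its x is the direction of the lowered tweezers; z is up.
- ring_foot (a point): lowest point of the 21 mm brass ring that hangs upright, gripped for good in the tips of the tweezers, 155 mm from the hinge axis. The tweezers end there too; they are 13 mm wide, their upper side is 4 mm (at the tip) to 16 mm (half-way) above the line from axis to tip. With the stack built, the ring stands on the charcoal 65 mm above the board.
- third_hand_arm (a joint): angle of the tweezers above level, rad; starts raised at 1.08 to 1.2, lower stop 0 (level); about 0.12 with the ring standing on the finished stack. Friction (0.03 N m) keeps it where it is left; pushed down from above with about 1 N near the tip.
- red_pliers: pliers with red grips lying flat, 151 x 70 x 14 mm, on the right front of the bench; right of them stand a grey control unit, 160 mm tall, and behind its right side a thin tall pole, both fixed; origin at the centre of its underside. Loose; to be left alone.
- blue_tweezers: blue plastic tweezers lying flat, 159 x 25 x 12 mm, behind the board; origin at the centre of its underside. Loose; to be left alone.
- wax_block: small green wax block, 32 x 61 x 18 mm, at the back on the left; origin at the centre of its underside. Loose; to be left alone.
- blue_tin: blue hinged tin, shut, 56 x 77 x 22 mm, at the back on the right; origin at the centre of its underside. Loose; to be left alone.
- flux_jar: small white jar with a yellow cap, 46 mm wide, 41 mm tall, at the back; origin at the centre of its underside. Loose; to be left alone.
- black_pliers: pliers with black grips lying flat, 126 x 58 x 11 mm, at the left front corner of the bench; origin at the centre of its underside. Loose; to be left alone.

How it is judged:
By the outcome, as a careful person would: the job done as asked, in the order asked, and still so for the second after the job is handed in, with the robot touching nothing.
It also fails if it takes over 72 s, if anything falls off the work surface, if the arm or the gripper's body presses on something with over 40 N, if the wrist force passes 120 N, or if a joint passes its speed limit or range.

## Working session

There is one attempt and no reset: what is moved stays moved. The work goes in short steps, Python scripts to look and compute and a tool call to move; the robot and the scene stay as the last step left them, time stands still between calls to the robot, and variables do not carry over. Pictures are saved under pics/ and viewed, at most 10 in all, crops included, and the job is handed in when it is done.

Besides the shell and the picture viewer there is one more tool, called after "Call:" as a command line: name --argument value ..., lists and objects as JSON in quotes. carry_out: Moves the arm, as the interface text tells. Its arguments: {"type":"object","properties":{"targets":{"type":"array","items":{"type":"object","properties":{"hand":{"type":"number"},"x":{"type":"number"},"y":{"type":"number"},"z":{"type":"number"},"ax":{"type":"number"},"ay":{"type":"number"},"az":{"type":"number"}}}},"newtons":{"type":"number"}},"required":["targets"]}

```bash
ls; mkdir -p pics; cat > look.py <<'E'
import cv2,numpy as np,sys
from plant import *
def snap():
    s=read_state()
    for n in ("scene","side","wrist"):
        p=camera_params(n); im,d=read_camera(n); np.savez(f"{n}.npz",im=im,d=d,**{k:np.array(v) for k,v in p.items() if not isinstance(v,str)})
        print(n,{k:np.round(v,3).tolist() if not isinstance(v,str) else v for k,v in p.items()})
E
python3 - <<'E'
from look import *
snap(); print(read_state())
a=[np.load(n+".npz")["im"] for n in ("scene","side")]
cv2.imwrite("pics/a.png",cv2.resize(a[0],(800,600)));cv2.imwrite("pics/b.png",cv2.resize(a[1],(800,600)))
for n in ("scene","side","wrist"): d=np.load(n+".npz")["d"]; print((d>0).mean())
E
```

```text
pics
scene {'fx': 499.409, 'fy': 499.409, 'cx': 270.1, 'cy': 190.349, 'position': [-0.25, 0.797, 1.068], 'rotation': [0.443, -0.943, -2.132]}
side {'fx': 401.006, 'fy': 401.006, 'cx': 253.58, 'cy': 188.796, 'position': [0.663, -0.438, 1.091], 'rotation': [0.484, 0.046, 0.145]}
wrist {'fx': 297.319, 'fy': 297.319, 'cx': 254.484, 'cy': 185.39, 'position': [0.258, -0.548, 0.385], 'rotation': [-0.236, 0.174, -1.245]}
{'t': 0.15, 'q': array([-1.33940303e+00,  1.30999027e-01,  1.48905123e+00,  2.60575840e-05,
        1.52302898e+00, -8.54055534e-02]), 'dq': array([-0.0008954 , -0.00177192, -0.0026321 ,  0.00025154, -0.00034561,
        0.00159848]), 'joint_torque': array([ 1.62327822e-03, -5.60477221e+01, -4.92334127e+01,  7.68969767e-02,
        3.04992590e-02, -7.00893270e-05]), 'tool_pos': array([ 0.18689597, -0.5699541 ,  0.40390932]), 'orientation': array([-3.10079749e+00, -4.95312011e-01,  1.29462495e-04]), 'force': array([-0.26604786, -0.95673032, -0.30700601]), 'wrist_torque': array([ 0.00227398, -0.01619576, -0.02737925]), 'gripper_force': 0.0, 'opening': 0.09305424655338916}
0.9958902994791666
0.9960683186848959
0.9793039957682291
```

View pics/a.png

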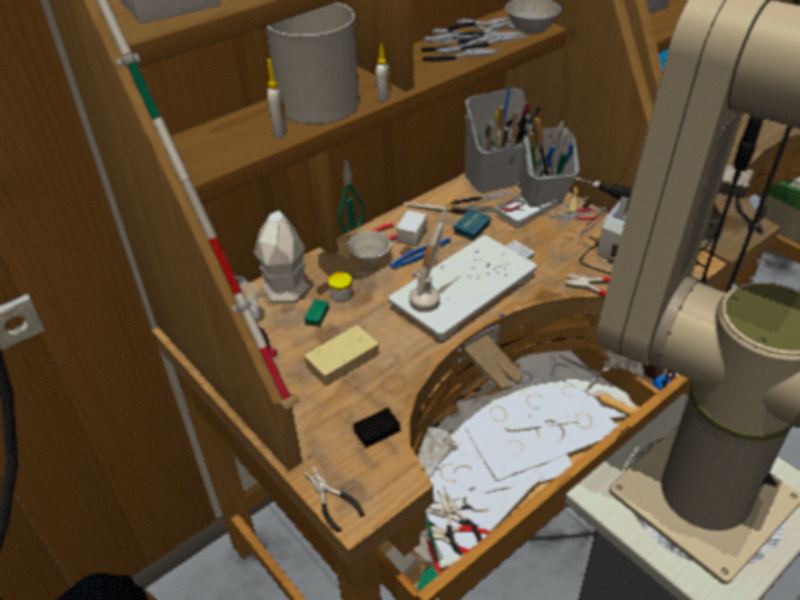

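View pics/b.png

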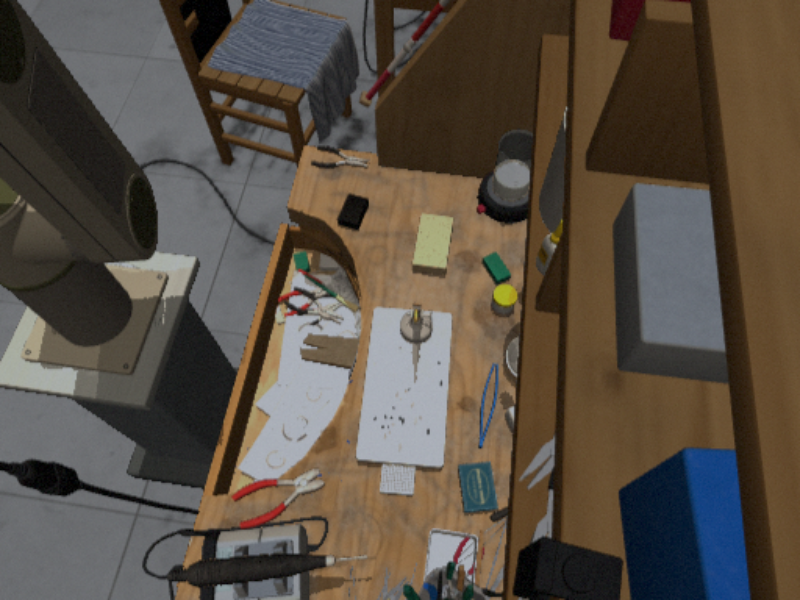

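Scene (800x600 view): the brick is at (342,354), charcoal at (377,427) and the third hand's weight at (425,298) on the board. Side: brick (433,243), charcoal (353,211), weight (416,323), raised tweezers at x≈415, board corners (372,308)–(442,467), tile stub (397,479). Now the measurements.

```bash
cat >> look.py <<'E'
from scipy.spatial.transform import Rotation as R
def load(n):
    z=np.load(f"{n}.npz"); return {k:z[k] for k in z}
def dirs(c,uv,wrist=False):
    uv=np.atleast_2d(np.asarray(uv,float)); x=(uv[:,0]-c["cx"])/c["fx"]; y=(uv[:,1]-c["cy"])/c["fy"]
    if wrist:
        r=np.hypot(x,y)+1e-12; d=np.c_[x/r*np.sin(r),-y/r*np.sin(r),-np.cos(r)]; d/=-d[:,2:]
    else: d=np.c_[x,-y,-np.ones_like(x)]
    return d@R.from_rotvec(c["rotation"]).as_matrix().T
def onplane(c,uv,z,wrist=False):
    d=dirs(c,uv,wrist); return c["position"]+d*((z-c["position"][2])/d[:,2])[:,None]
def cloud(c,wrist=False):
    v,u=np.mgrid[0:384,0:512]
    return (c["position"]+dirs(c,np.c_[u.ravel(),v.ravel()],wrist)*c["d"].reshape(-1,1)).reshape(384,512,3)
def tri(c1,u1,w1,c2,u2,w2):
    a,b=dirs(c1,u1,w1)[0],dirs(c2,u2,w2)[0]
    s=np.linalg.lstsq(np.c_[a,-b],c2["position"]-c1["position"],rcond=None)[0]
    p,q=c1["position"]+s[0]*a,c2["position"]+s[1]*b
    return (p+q)/2,np.linalg.norm(p-q)
def rect(p):
    r=cv2.minAreaRect((p[:,:2]*1000).astype(np.float32)); (c,(w,h),a)=r
    if w>h: a+=90; w,h=h,w     # a: deg of the short side
    a=(a+90)%180-90
    return np.round([c[0],c[1],w,h,a],1)
def big(m):
    n,l,s,_=cv2.connectedComponentsWithStats(m.astype(np.uint8)); return l==1+s[1:,4].argmax()
def colour(im):
    h=cv2.cvtColor(im,cv2.COLOR_BGR2HSV).astype(int); return h[...,0],h[...,1],h[...,2]
E
python3 - <<'E'
from look import *
for n in ("scene","side"):
    c=load(n);P=cloud(c);H,S,V=colour(c["im"]);z=P[...,2]
    ben=(P[...,0]>.3)&(P[...,0]<.8)&(P[...,1]>-.35)&(P[...,1]<.6)
    print(n,"bench z",np.median(z[ben&(abs(z)<.01)]))
    cream=big(ben&(H>20)&(H<35)&(S>60)&(V>140)&(z>.01)&(P[...,1]>.15))
    bl=big(ben&(V<45)&(z>.006)&(z<.04)&(P[...,1]>.15))
    brd=big(ben&(S<40)&(V>140)&(z>.022)&(z<.036))
    for nm,m in (("brick",cream),("char",bl),("board",brd)):
        p=P[m]; zt=np.percentile(p[:,2],80); t=p[abs(p[:,2]-zt)<.004]
        v,u=np.nonzero(m&(abs(z-zt)<.004))
        print(nm,m.sum(),"ztop",zt.round(4),"std",t[:,2].std().round(4),rect(t),"from plane",rect(onplane(c,np.c_[u,v],zt)))
    til=ben&(S<50)&(V>120)&(z>.006)&(z<.019)&(P[...,1]<-.1)&(P[...,0]>.45)
    til=big(til);print("tile",til.sum(),rect(P[til]),np.median(z[til]))
    hand=ben&(z>.045)&(P[...,1]<.25)&(P[...,1]>-.1)&(P[...,0]>.4)
    hand=big(hand);p=P[hand];i=p[:,2].argmax();print("hand",hand.sum(),p.min(0).round(3),p.max(0).round(3),p[i].round(3))
    for k in np.arange(.05,.25,.02):
        q=p[abs(p[:,2]-k)<.01]; print(k.round(2),len(q),q.mean(0).round(4) if len(q) else "")
E
```

```text
scene bench z -0.002339417842289526
brick 694 ztop 0.0309 std 0.0017 [620.1 250.4  68.6 123.3  -0.7] from plane [618.9 251.3  66.5 121.6  -0.9]
char 401 ztop 0.0217 std 0.0018 [443.6 309.6  43.9  67.9  -9.4] from plane [442.5 310.2  44.9  66.7  -9. ]
board 2429 ztop 0.03 std 0.0017 [609.2 -53.2 153.3 292.4   2.7] from plane [608.2 -51.5 149.1 290.2   3.2]
tile 95 [ 619.5 -230.1   31.3   61.5  -86.9] 0.011678713702466537
hand 5263 [ 0.754 -0.1    0.345] [0.8   0.25  0.556] [ 0.774 -0.049  0.556]
0.05 0 
0.07 0 
0.09 0 
0.11 0 
0.13 0 
0.15 0 
0.17 0 
0.19 0 
0.21 0 
0.23 0 
side bench z -0.0007523608196519094
brick 681 ztop 0.0328 std 0.0017 [ 6.220e+02  2.498e+02  6.560e+01  1.245e+02 -5.000e-01] from plane [622.2 248.4  65.5 122.1  -0.7]
char 323 ztop 0.0377 std 0.0016 [740.  369.3  56.9 118.   42.9] from plane [740.6 368.5  58.7 119.5  42.9]
board 4726 ztop 0.0316 std 0.0016 [611.9 -54.6 148.7 289.7   3.3] from plane [612.1 -55.3 148.3 288.3   3.3]
tile 381 [ 620.7 -221.5   47.8   56.1  -86.4] 0.0139476067793054
hand 9668 [ 0.762 -0.1    0.35 ] [0.8   0.25  0.798] [ 0.797 -0.03   0.798]
0.05 0 
0.07 0 
0.09 0 
0.11 0 
0.13 0 
0.15 0 
0.17 0 
0.19 0 
0.21 0 
0.23 0
```

```bash
python3 - <<'E'
from look import *
s=read_state();T=R.from_rotvec(s["orientation"]).as_matrix();print("tool axes\n",T.round(3))
c=load("wrist");print("cam in tool",(T.T@(c["position"]-s["tool_pos"])).round(3),"look",(T.T@R.from_rotvec(c["rotation"]).as_matrix()@[0,0,-1]).round(3))
M=np.full((12,20),-1.)
for n in ("scene","side"):
    c=load(n);P=cloud(c);z=P[...,2]
    hand=(z>.04)&(z<.3)&(P[...,1]<.2)&(P[...,1]>-.12)&(P[...,0]>.52)&(P[...,0]<.70)
    p=P[hand];print("hand",hand.sum(),p.min(0).round(3),p.max(0).round(3))
    for k in np.arange(.05,.26,.015):
        q=p[abs(p[:,2]-k)<.0075]; print(k.round(3),len(q),(q.mean(0).round(4),np.ptp(q,0).round(3)) if len(q) else "")
    q=P[(c["d"]>0)&(z<.6)]
    i=((q[:,0]-.3)/.05).astype(int);j=((.55-q[:,1])/.05).astype(int);ok=(q[:,0]>.3)&(i<12)&(q[:,1]<.55)&(j<20)
    np.maximum.at(M,(i[ok],j[ok]),q[ok,2])
print("cols y from .55 down; rows x from .3 up (mm)");print((M*1000).astype(int))
E
```

```text
tool axes
 [[ 0.95   0.312 -0.   ]
 [ 0.312 -0.95   0.001]
 [ 0.    -0.001 -1.   ]]
cam in tool [0.075 0.001 0.019] look [-0.271 -0.     0.962]
hand 567 [ 0.58  -0.028  0.041] [0.641 0.082 0.239]
0.05 148 (array([0.6026, 0.0585, 0.0511]), array([0.061, 0.06 , 0.015]))
0.065 50 (array([0.6066, 0.0562, 0.062 ]), array([0.035, 0.042, 0.014]))
0.08 33 (array([0.6083, 0.0568, 0.0785]), array([0.016, 0.026, 0.014]))
0.095 64 (array([0.6162, 0.0524, 0.0937]), array([0.043, 0.025, 0.015]))
0.11 31 (array([0.6121, 0.0454, 0.1107]), array([0.013, 0.024, 0.014]))
0.125 41 (array([0.6142, 0.0359, 0.1255]), array([0.013, 0.034, 0.015]))
0.14 38 (array([0.6144, 0.0312, 0.14  ]), array([0.017, 0.035, 0.014]))
0.155 42 (array([0.6144, 0.0258, 0.1553]), array([0.014, 0.032, 0.014]))
0.17 33 (array([0.6147, 0.0209, 0.17  ]), array([0.012, 0.029, 0.014]))
0.185 28 (array([0.6158, 0.0123, 0.1848]), array([0.017, 0.021, 0.014]))
0.2 16 (array([0.6167, 0.0051, 0.199 ]), array([0.01 , 0.017, 0.015]))
0.215 17 (array([ 0.6178, -0.0087,  0.2166]), array([0.011, 0.03 , 0.015]))
0.23 11 (array([ 0.6183, -0.017
[... 1904 characters left out ...]
    4   128   212   242
     34    35    35    26     4     4    18    29]
 [-1000   599   592    27    31    35    34    31     7    36    34    34
     35    36    35     8    25    23   178   205]
 [-1000   599   599   174    44     5    24    40    42     4     4    16
     14    15    28    28    26   165   599   599]
 [ -791   599   599   599   599   599   599   599   599   599   599   599
    599   599   599   599   599   599   599   597]
 [ -787   599   398   390   390   390   521   549   453    42   548   548
    542   395   405   410   412   416   429   417]
 [ -786   599  -268   389   390   390   389   549   529   528   548   532
    532   387   399   415   422   418   431   430]]
```

```bash
cat >> look.py <<'E'
def go(pos,heading=None):
    "shift/turn in tool axes from the measured pose to TCP pos, tool down, tool x at heading (deg)"
    s=read_state();T=R.from_rotvec(s["orientation"])
    sh=T.inv().apply(np.array(pos)-s["tool_pos"])
    if heading is None: x=T.as_matrix()[:,0];heading=np.degrees(np.arctan2(x[1],x[0]))
    h=np.radians(heading);G=R.from_matrix(np.array([[np.cos(h),np.sin(h),0],[np.sin(h),-np.cos(h),0],[0,0,-1.]]))
    print("t",round(s["t"],2),"shift",sh.round(4),"turn",(T.inv()*G).as_rotvec().round(4),"len",np.linalg.norm(sh).round(3))
E
python3 - <<'E'
from look import *
go([.50,-.02,.42],93)
for n in ("scene","side"):
    P=cloud(load(n)); q=P[(P[...,2]>.03)&(P[...,2]<.35)&(P[...,1]<-.24)&(P[...,1]>-.42)&(P[...,0]>.50)&(P[...,0]<.76)]
    H=np.zeros((6,9),int)
    np.maximum.at(H,(((q[:,0]-.5)/.0434).astype(int),((-.24-q[:,1])/.02).astype(int)),(q[:,2]*1000).astype(int)); print(H)
E
```

```text
t 0.15 shift [ 0.4689 -0.4251 -0.0154] turn [-1.2000e-03 -1.1000e-03 -1.3064e+00] len 0.633
[[  0   0   0   0   0  32 162 164   0]
 [  0   0   0   0   0   0 156   0   0]
 [  0   0   0   0   0 147 149   0   0]
 [  0   0   0   0   0   0   0 167 172]
 [  0   0   0   0   0 174 174 171 177]
 [  0   0   0 349   0 199 195 348 210]]
[[  0   0   0   0   0  38 165 166 124]
 [  0   0   0   0   0   0 159 152   0]
 [  0   0   0   0   0 152 153   0   0]
 [  0   0   0   0   0   0   0 169 160]
 [  0   0   0   0   0 178 176 178 134]
 [  0   0   0   0   0 201 204 189   0]]
```

Call:
carry_out --targets '[{"hand": 100,"x": 0.469,"y": -0.425,"z": -0.015,"az": -1.306},{"hand": 100,"x": 0.469,"y": -0.425,"z": -0.015,"az": -1.306},{"hand": 100,"x": 0.469,"y": -0.425,"z": -0.015,"az": -1.306},{"hand": 100,"x": 0.469,"y": -0.425,"z": -0.015,"az": -1.306},{"hand": 100,"x": 0.469,"y": -0.425,"z": -0.015,"az": -1.306},{"hand": 100,"x": 0.469,"y": -0.425,"z": -0.015,"az": -1.306},{"hand": 100,"x": 0.469,"y": -0.425,"z": -0.015,"az": -1.306},{"hand": 100,"x": 0.469,"y": -0.425,"z": -0.015,"az": -1.306}]'

```text
schema error: expected keys hand, x, y, z, ax, ay, az
```

Call:
carry_out --targets '[{"hand": 100},{"hand": 100}]'

```text
schema error: expected keys hand, x, y, z, ax, ay, az
```

```bash
python3 - <<'E'
from look import *
go([.50,-.02,.42],93)
snap()
cv2.imwrite("pics/c.png",cv2.resize(load("wrist")["im"],(768,576)))
E
```

```text
t 0.15 shift [ 0.4689 -0.4251 -0.0154] turn [-1.2000e-03 -1.1000e-03 -1.3064e+00] len 0.633
scene {'fx': 499.409, 'fy': 499.409, 'cx': 270.1, 'cy': 190.349, 'position': [-0.25, 0.797, 1.068], 'rotation': [0.443, -0.943, -2.132]}
side {'fx': 401.006, 'fy': 401.006, 'cx': 253.58, 'cy': 188.796, 'position': [0.663, -0.438, 1.091], 'rotation': [0.484, 0.046, 0.145]}
wrist {'fx': 297.319, 'fy': 297.319, 'cx': 254.484, 'cy': 185.39, 'position': [0.258, -0.548, 0.386], 'rotation': [-0.237, 0.173, -1.246]}
```

View pics/c.png

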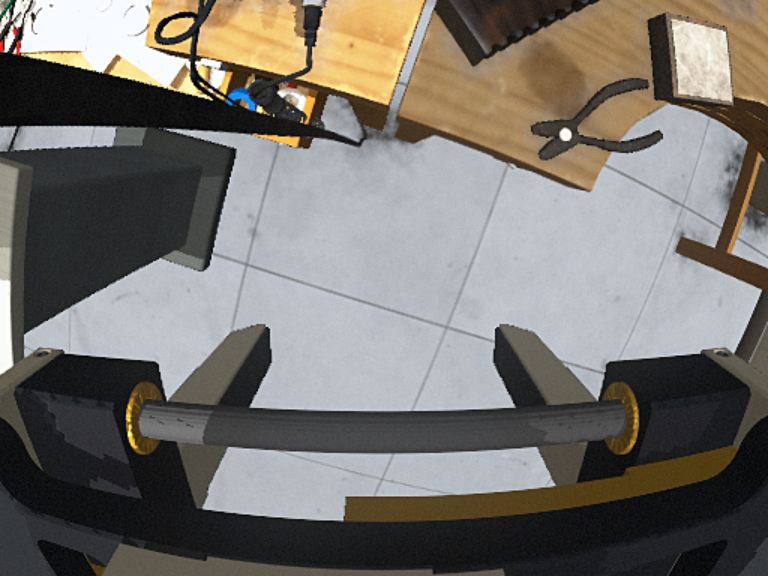

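The call was refused because every key is required. This is still the start view: open fingers at (235,400) and (530,400), nothing of the task visible. Resending with full keys.

Call:
carry_out --targets '[{"hand": 100,"x": 0.469,"y": -0.425,"z": -0.015,"ax": 0,"ay": 0,"az": -1.306},{"hand": 100,"x": 0.469,"y": -0.425,"z": -0.015,"ax": 0,"ay": 0,"az": -1.306},{"hand": 100,"x": 0.469,"y": -0.425,"z": -0.015,"ax": 0,"ay": 0,"az": -1.306},{"hand": 100,"x": 0.469,"y": -0.425,"z": -0.015,"ax": 0,"ay": 0,"az": -1.306},{"hand": 100,"x": 0.469,"y": -0.425,"z": -0.015,"ax": 0,"ay": 0,"az": -1.306},{"hand": 100,"x": 0.469,"y": -0.425,"z": -0.015,"ax": 0,"ay": 0,"az": -1.306},{"hand": 100,"x": 0.469,"y": -0.425,"z": -0.015,"ax": 0,"ay": 0,"az": -1.306},{"hand": 100,"x": 0.469,"y": -0.425,"z": -0.015,"ax": 0,"ay": 0,"az": -1.306}]'

```text
t: 1.3
tool_pos: [0.4349, -0.1339, 0.417]
orientation: [2.159, 2.281, 0.001]
force: [0.8, -0.3, 0.5]
opening: 0.0933
gripper_force: 0.0
```

```bash
python3 - <<'E'
from look import *
go([.50,-.02,.42],93)
E
```

```text
t 1.3 shift [ 0.1101  0.0713 -0.003 ] turn [0.001  0.0005 0.0023] len 0.131
```

Call:
carry_out --targets '[{"hand": 100,"x": 0.06,"y": 0.09,"z": -0.003,"ax": 0,"ay": 0,"az": 0},{"hand": 100,"x": 0.06,"y": 0.09,"z": -0.003,"ax": 0,"ay": 0,"az": 0},{"hand": 100,"x": 0.06,"y": 0.09,"z": -0.003,"ax": 0,"ay": 0,"az": 0},{"hand": 100,"x": 0.06,"y": 0.09,"z": -0.003,"ax": 0,"ay": 0,"az": 0}]'

```text
t: 1.8
tool_pos: [0.5209, -0.0713, 0.4193]
orientation: [-2.162, -2.279, 0.001]
force: [-0.2, -0.7, -0.5]
opening: 0.0927
gripper_force: 0.0
```

```bash
python3 - <<'E'
from look import *
go([.50,-.02,.42],93)
snap()
cv2.imwrite("pics/d.png",cv2.resize(load("wrist")["im"],(768,576)))
E
```

```text
t 1.8 shift [ 0.0523 -0.0182 -0.0007] turn [-0.0009  0.0001  0.0002] len 0.055
scene {'fx': 499.409, 'fy': 499.409, 'cx': 270.1, 'cy': 190.349, 'position': [-0.25, 0.797, 1.068], 'rotation': [0.443, -0.943, -2.132]}
side {'fx': 401.006, 'fy': 401.006, 'cx': 253.58, 'cy': 188.796, 'position': [0.663, -0.438, 1.091], 'rotation': [0.484, 0.046, 0.145]}
wrist {'fx': 297.319, 'fy': 297.319, 'cx': 254.484, 'cy': 185.39, 'position': [0.516, 0.002, 0.401], 'rotation': [-0.275, -0.008, 0.051]}
```

View pics/d.png

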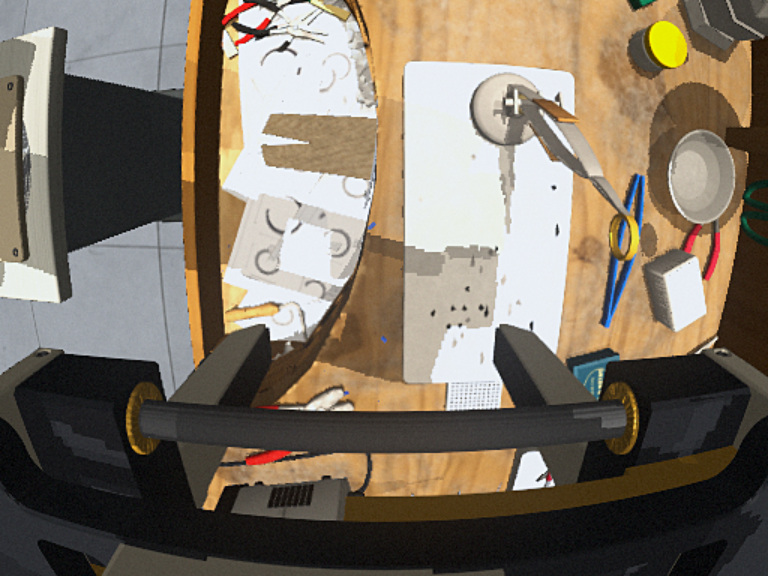

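The wrist view (768 px wide) shows the weight disc at (504,108), hinge axle about (512,100), tweezers up to the yellow ring at (624,238), board corners near (405,62) and (575,72), and the tile stub at (473,395). I'll measure these from the clouds.

```bash
cat > hand.py <<'E'
from look import *
A=[]
for n in ("scene","side","wrist"):
    c=load(n);P=cloud(c,n=="wrist");z=P[...,2];H,S,V=colour(c["im"])
    box=(P[...,0]>.56)&(P[...,0]<.68)&(P[...,1]<.12)&(P[...,1]>-.06)
    zb=np.median(z[(P[...,0]>.55)&(P[...,0]<.67)&(P[...,1]<.0)&(P[...,1]>-.15)&(abs(z-.03)<.01)]);
    q=P[box&(z>.036)&(z<.058)];r=cv2.minEnclosingCircle((q[:,:2]*1000).astype(np.float32))
    print(n,"board z",zb.round(4),"disc",np.round(r[0],1),round(r[1],1),len(q),"ztop",np.percentile(q[:,2],[50,95]).round(4))
    h=P[box&(z>.086)&(z<.103)];print("  hinge",len(h),h.mean(0).round(4),h.min(0).round(4),h.max(0).round(4),"mid",((h.min(0)+h.max(0))/2).round(4))
    ring=box&(z>.17)&(H>18)&(H<35)&(S>90);g=P[ring];print("  ring",len(g),g.mean(0).round(4),g.min(0).round(4),g.max(0).round(4)) if len(g) else 0
    t=P[box&(z>.115)&(z<.26)];
    k=np.polyfit(t[:,1],t[:,0],1);print("  tweezers line x=a*y+b",k.round(4),"deg",np.degrees(np.arctan(k[0])).round(2),"x at .05,-.104:",np.polyval(k,[.05,-.104]).round(4),len(t))
    k=np.polyfit(t[:,2],t[:,1],1);print("  y(z)",k.round(3),np.polyval(k,.092).round(4),"elev",np.degrees(np.arctan(-1/k[0])).round(1))
E
python3 hand.py
```

```text
scene board z 0.028 disc [610.5  50.8] 31.8 176 ztop [0.0496 0.0572]
  hinge 60 [0.6165 0.0519 0.0932] [0.5975 0.0387 0.0867] [0.6416 0.0613 0.1028] mid [0.6196 0.05   0.0948]
  ring 80 [ 0.5778 -0.0307  0.3975] [ 0.5601 -0.0544  0.2173] [ 0.6231 -0.0121  0.626 ]
  tweezers line x=a*y+b [0.2676 0.6083] deg 14.98 x at .05,-.104: [0.6217 0.5804] 249
  y(z) [-0.637  0.123] 0.0645 elev 57.5
side board z 0.03 disc [616.   22.2] 58.3 158 ztop [0.0519 0.0576]
  hinge 38 [0.6219 0.0495 0.0957] [0.5998 0.0402 0.0886] [0.64   0.0613 0.1005] mid [0.6199 0.0508 0.0946]
  ring 36 [ 0.596  -0.0355  0.2939] [ 0.5603 -0.0538  0.1899] [0.6224 0.0044 0.507 ]
  tweezers line x=a*y+b [-0.0847  0.6187] deg -4.84 x at .05,-.104: [0.6144 0.6275] 50
  y(z) [-0.621  0.126] 0.0685 elev 58.1
wrist board z 0.0304 disc [615.   48.3] 30.2 874 ztop [0.0535 0.0575]
  hinge 327 [0.6151 0.0488 0.0953] [0.5984 0.038  0.0861] [0.6418 0.0596 0.103 ] mid [0.6201 0.0488 0.0945]
  ring 1804 [ 0.5797 -0.0425  0.3263] [ 0.56   -0.0599  0.2205] [ 0.6237 -0.0121  0.3616]
  tweezers line x=a*y+b [-0.0905  0.6182] deg -5.17 x at .05,-.104: [0.6137 0.6276] 1846
  y(z) [-0.515  0.103] 0.0561 elev 62.8
```

```bash
python3 - <<'E'
from look import *
go([.62,.22,.43],89.3)
c=load("wrist");P=cloud(c,True);z=P[...,2];H,S,V=colour(c["im"])
g=P[(P[...,0]>.56)&(P[...,0]<.68)&(P[...,1]<.03)&(P[...,1]>-.06)&(z>.2)&(z<.26)];print("tip",len(g),g.mean(0).round(4),g.min(0).round(4),g.max(0).round(4))
for a,b in ((.115,.135),(.135,.155),(.155,.175),(.175,.195),(.195,.215),(.215,.235)):
    t=P[(P[...,0]>.58)&(P[...,0]<.68)&(P[...,1]<.09)&(P[...,1]>-.06)&(z>a)&(z<b)];print(len(t),t.mean(0).round(4),np.ptp(t,0).round(3))
til=(S<60)&(V>90)&(z<.021)&(z>.008)&(P[...,1]<-.19)&(P[...,1]>-.27)&(P[...,0]>.57)&(P[...,0]<.67)
print("tile",rect(P[til]),np.median(z[til]),P[til].min(0),P[til].max(0))
brd=(S<60)&(z<.037)&(z>.024)&(P[...,1]<.12)&(P[...,1]>-.21)&(P[...,0]>.5)&(P[...,0]<.72)
print("board",rect(P[big(brd)]))
E
```

```text
t 1.95 shift [ 0.2866  0.1142 -0.0103] turn [0.0001 0.0002 0.0628] len 0.309
tip 662 [ 0.6196 -0.0141  0.2244] [ 0.6144 -0.0322  0.2001] [0.6239 0.0053 0.2422]
190 [0.6151 0.0336 0.1255] [0.014 0.028 0.02 ]
260 [0.6154 0.0262 0.1452] [0.015 0.035 0.02 ]
351 [0.6161 0.0226 0.1648] [0.015 0.03  0.02 ]
306 [0.6171 0.0126 0.185 ] [0.012 0.022 0.02 ]
228 [0.6179 0.0019 0.2037] [0.009 0.016 0.02 ]
332 [ 0.6199 -0.0165  0.2244] [0.008 0.03  0.02 ]
tile [ 621.4 -225.7   33.7   57.7  -85.3] 0.014379299779537974 [ 0.59279462 -0.24358115  0.01053861] [ 0.65135193 -0.20766966  0.01705877]
board [612.7 -56.  149.8 289.1   3.4]
```

Call:
carry_out --targets '[{"hand": 100,"x": 0.287,"y": 0.114,"z": -0.01,"ax": 0,"ay": 0,"az": 0.063},{"hand": 100,"x": 0.287,"y": 0.114,"z": -0.01,"ax": 0,"ay": 0,"az": 0.063},{"hand": 100,"x": 0.287,"y": 0.114,"z": -0.01,"ax": 0,"ay": 0,"az": 0.063},{"hand": 100,"x": 0.287,"y": 0.114,"z": -0.01,"ax": 0,"ay": 0,"az": 0.063},{"hand": 100,"x": 0.287,"y": 0.114,"z": 0.08,"ax": 0,"ay": 0,"az": 0.063},{"hand": 100,"x": 0.287,"y": 0.114,"z": 0.08,"ax": 0,"ay": 0,"az": 0.063}]'

```text
t: 2.7
tool_pos: [0.6199, 0.222, 0.338]
orientation: [-2.233, -2.209, 0.001]
force: [-0.2, -0.7, -0.0]
opening: 0.0927
gripper_force: 0.0
```

```bash
cat > top.py <<'E'
from look import *
def tops(specs,n="wrist"):
    "specs: name,(x0,x1,y0,y1,z0,z1),kind"
    c=load(n);w=n=="wrist";P=cloud(c,w);H,S,V=colour(c["im"]);z=P[...,2]
    K={"cream":(H>20)&(H<36)&(S>50)&(V>110),"white":(S<60)&(V>80),"black":V<70,"any":V>=0}
    for nm,b,k in specs:
        m=K[k]&(P[...,0]>b[0])&(P[...,0]<b[1])&(P[...,1]>b[2])&(P[...,1]<b[3])&(z>b[4])&(z<b[5])
        m=big(m);p=P[m];zt=np.median(p[:,2]);t=m&(abs(z-zt)<.005);v,u=np.nonzero(t)
        print(n,nm,m.sum(),"z",zt.round(4),rect(P[t]),"plane",rect(onplane(c,np.c_[u,v],zt,w)))
E
python3 - <<'E'
from top import *
snap()
for n in ("wrist","side","scene"): tops([("brick",(.5,.72,.15,.4,.02,.045),"cream"),("char",(.38,.5,.24,.4,.012,.04),"black")],n)
go([.62,.22,.19],89.3)
E
```

```text
scene {'fx': 499.409, 'fy': 499.409, 'cx': 270.1, 'cy': 190.349, 'position': [-0.25, 0.797, 1.068], 'rotation': [0.443, -0.943, -2.132]}
side {'fx': 401.006, 'fy': 401.006, 'cx': 253.58, 'cy': 188.796, 'position': [0.663, -0.438, 1.091], 'rotation': [0.484, 0.046, 0.145]}
wrist {'fx': 297.319, 'fy': 297.319, 'cx': 254.484, 'cy': 185.39, 'position': [0.619, 0.296, 0.315], 'rotation': [-0.277, 0.009, -0.009]}
wrist brick 1934 z 0.0313 [623.4 255.7  51.8  76.  -78.7] plane [623.4 255.7  51.5  76.2 -78.5]
wrist char 2416 z 0.0227 [447.9 305.4  45.8  69.6  -9.1] plane [449.1 305.4  47.3  69.5  -9.7]
side brick 146 z 0.0311 [623.  261.6  52.8  67.3 -81.6] plane [623.  261.4  52.5  67.1 -81.7]
side char 261 z 0.0222 [446.8 306.4  44.1  71.1  -8.9] plane [447.  305.1  44.4  71.2  -9.5]Traceback (most recent call last):
  File "<stdin>", line 3, in <module>
  File "top.py", line 8, in tops
    m=big(m);p=P[m];zt=np.median(p[:,2]);t=m&(abs(z-zt)<.005);v,u=np.nonzero(t)
  File "look.py", line 33, in big
    n,l,s,_=cv2.connectedComponentsWithStats(m.astype(np.uint8)); return l==1+s[1:,4].argmax()
                                                                              ~~~~~~~~~~~~~~^^
ValueError: attempt to get argmax of an empty sequence
```

```bash
python3 - <<'E'
from top import *
for n in ("wrist","side"): tops([("brick",(.5,.72,.15,.36,.02,.045),"any")],n)
go([.621,.22,.19],89.3)
E
```

```text
wrist brick 8538 z 0.0314 [ 6.230e+02  2.481e+02  6.850e+01  1.232e+02 -6.000e-01] plane [623.  248.3  67.8 122.5  -0.7]
side brick 755 z 0.031 [ 6.217e+02  2.495e+02  6.790e+01  1.269e+02 -4.000e-01] plane [ 6.218e+02  2.479e+02  6.760e+01  1.264e+02 -5.000e-01]
t 2.85 shift [-0.0007  0.0027  0.1467] turn [-0.0053  0.0016  0.0016] len 0.147
```

Call:
carry_out --newtons 40 --targets '[{"hand": 100,"x": -0.001,"y": 0.003,"z": 0.06,"ax": -0.005,"ay": 0.002,"az": 0.002},{"hand": 100,"x": -0.001,"y": 0.003,"z": 0.12,"ax": -0.005,"ay": 0.002,"az": 0.002},{"hand": 100,"x": -0.001,"y": 0.003,"z": 0.147,"ax": -0.005,"ay": 0.002,"az": 0.002},{"hand": 100,"x": -0.001,"y": 0.003,"z": 0.147,"ax": -0.005,"ay": 0.002,"az": 0.002},{"hand": 0,"x": -0.001,"y": 0.003,"z": 0.147,"ax": -0.005,"ay": 0.002,"az": 0.002},{"hand": 0,"x": -0.001,"y": 0.003,"z": 0.147,"ax": -0.005,"ay": 0.002,"az": 0.002},{"hand": 0,"x": -0.001,"y": 0.003,"z": 0.147,"ax": -0.005,"ay": 0.002,"az": 0.002},{"hand": 0,"x": -0.001,"y": 0.003,"z": 0.147,"ax": -0.005,"ay": 0.002,"az": 0.002}]'

```text
t: 3.85
tool_pos: [0.6236, 0.2205, 0.1946]
orientation: [2.233, 2.205, 0.01]
force: [-3.7, -1.4, 9.0]
opening: 0.0679
gripper_force: 40.0
```

```bash
python3 - <<'E'
from look import *
s=read_state();print(s["tool_pos"],s["opening"],s["gripper_force"],s["force"])
go([.45,.22,.34],89.3)
E
```

```text
[0.62355677 0.22046929 0.19464507] 0.06794253694675667 39.98167276382446 [-3.72937499 -1.37846358  8.95496066]
t 3.85 shift [-0.0023 -0.1725 -0.1465] turn [ 0.0069 -0.0024 -0.0005] len 0.226
```

Call:
carry_out --targets '[{"hand": 0,"x": 0,"y": 0,"z": -0.05,"ax": 0.007,"ay": -0.002,"az": 0},{"hand": 0,"x": -0.002,"y": -0.06,"z": -0.1,"ax": 0.007,"ay": -0.002,"az": 0},{"hand": 0,"x": -0.002,"y": -0.12,"z": -0.147,"ax": 0.007,"ay": -0.002,"az": 0},{"hand": 0,"x": -0.002,"y": -0.173,"z": -0.147,"ax": 0.007,"ay": -0.002,"az": 0},{"hand": 0,"x": -0.002,"y": -0.173,"z": -0.147,"ax": 0.007,"ay": -0.002,"az": 0}]'

```text
t: 4.47
tool_pos: [0.4464, 0.2204, 0.3397]
orientation: [-2.233, -2.208, 0.001]
force: [0.9, 0.7, -3.0]
opening: 0.0677
gripper_force: 39.9
```

```bash
python3 - <<'E'
from look import *
go([.45,-.133,.34],95.3)
E
```

```text
t 4.47 shift [-0.3534  0.0076 -0.0004] turn [-0.0013 -0.0006 -0.104 ] len 0.353
```

Call:
carry_out --targets '[{"hand": 0,"x": -0.353,"y": 0.004,"z": 0,"ax": 0,"ay": 0,"az": -0.104},{"hand": 0,"x": -0.353,"y": 0.004,"z": 0,"ax": 0,"ay": 0,"az": -0.104},{"hand": 0,"x": -0.353,"y": 0.004,"z": 0,"ax": 0,"ay": 0,"az": -0.104},{"hand": 0,"x": -0.353,"y": 0.004,"z": 0,"ax": 0,"ay": 0,"az": -0.104},{"hand": 0,"x": -0.353,"y": 0.004,"z": 0,"ax": 0,"ay": 0,"az": -0.104},{"hand": 0,"x": -0.353,"y": 0.004,"z": 0,"ax": 0,"ay": 0,"az": -0.104},{"hand": 0,"x": -0.353,"y": 0.004,"z": 0,"ax": 0,"ay": 0,"az": -0.104}]'

```text
t: 5.35
tool_pos: [0.4483, -0.1352, 0.3391]
orientation: [-2.122, -2.316, 0.003]
force: [0.3, 0.1, -3.1]
opening: 0.0677
gripper_force: 39.9
```

```bash
python3 - <<'E'
from look import *
go([.631,-.133,.30],95.3)
E
```

```text
t 5.35 shift [-0.0136  0.1822  0.0388] turn [-0.0016  0.0007 -0.0055] len 0.187
```

Call:
carry_out --targets '[{"hand": 0,"x": -0.004,"y": 0.06,"z": 0,"ax": 0,"ay": 0,"az": -0.006},{"hand": 0,"x": -0.009,"y": 0.12,"z": 0.02,"ax": -0.001,"ay": 0,"az": -0.006},{"hand": 0,"x": -0.0136,"y": 0.182,"z": 0.039,"ax": -0.0016,"ay": 0,"az": -0.006},{"hand": 0,"x": -0.0136,"y": 0.182,"z": 0.039,"ax": -0.0016,"ay": 0,"az": -0.006},{"hand": 0,"x": -0.0136,"y": 0.182,"z": 0.039,"ax": -0.0016,"ay": 0,"az": -0.006}]'

```text
t: 5.98
tool_pos: [0.631, -0.1286, 0.2987]
orientation: [-2.108, -2.326, 0.001]
force: [-0.7, 0.4, -0.5]
opening: 0.0676
gripper_force: 39.9
```

```bash
sed -i 's/^    t=P\[box&(z>.115)&(z<.26)\]/    t=P[box\&(z>.115)\&(z<.25)\&(P[...,1]>-.035)]/' hand.py; python3 - <<'E'
from top import *
snap()
E
python3 hand.py | grep -A5 wrist; python3 - <<'E'
from top import *
tops([("brick",(.56,.70,-.18,-.03,.09,.16),"any")]); tops([("brick",(.56,.70,-.18,-.03,.09,.16),"any")],"side")
go([.631,-.133,.222],95.3)
cv2.imwrite("pics/e.png",cv2.resize(load("wrist")["im"],(768,576)))
E
```

```text
scene {'fx': 499.409, 'fy': 499.409, 'cx': 270.1, 'cy': 190.349, 'position': [-0.25, 0.797, 1.068], 'rotation': [0.443, -0.943, -2.132]}
side {'fx': 401.006, 'fy': 401.006, 'cx': 253.58, 'cy': 188.796, 'position': [0.663, -0.438, 1.091], 'rotation': [0.484, 0.046, 0.145]}
wrist {'fx': 297.319, 'fy': 297.319, 'cx': 254.484, 'cy': 185.39, 'position': [0.623, -0.056, 0.282], 'rotation': [-0.275, -0.016, 0.096]}
wrist brick 27984 z 0.1377 [626.6 -95.   97.2 109.6   6.5] plane [627.1 -94.3 100.3 108.6   5.5]
side brick 396 z 0.136 [ 631.3 -148.4   27.7   71.3  -84.1] plane [ 631.2 -148.7   28.6   71.4  -84.4]
t 6.12 shift [-0.0034 -0.0001  0.0797] turn [0.0024 0.0009 0.0046] len 0.08Traceback (most recent call last):
  File "hand.py", line 8, in <module>
    print(n,"board z",zb.round(4),"disc",np.round(r[0],1),round(r[1],1),len(q),"ztop",np.percentile(q[:,2],[50,95]).round(4))
                                                                                      ~~~~~~~~~~~~~^^^^^^^^^^^^^^^^
    return _quantile_unchecked(
        a, q, axis, out, overwrite_input, method, keepdims, weights)
    return _ureduce(a,
                    func=_quantile_ureduce_func,
    ...<5 lines>...
                    overwrite_input=overwrite_input,
                    method=method)
    r = func(a, **kwargs)
    result = _quantile(arr,
                       quantiles=q,
    ...<2 lines>...
                       out=out,
                       weights=wgt)
    slices_having_nans = np.isnan(arr[-1, ...])
                                  ~~~^^^^^^^^^
IndexError: index -1 is out of bounds for axis 0 with size 0
```

View pics/e.png

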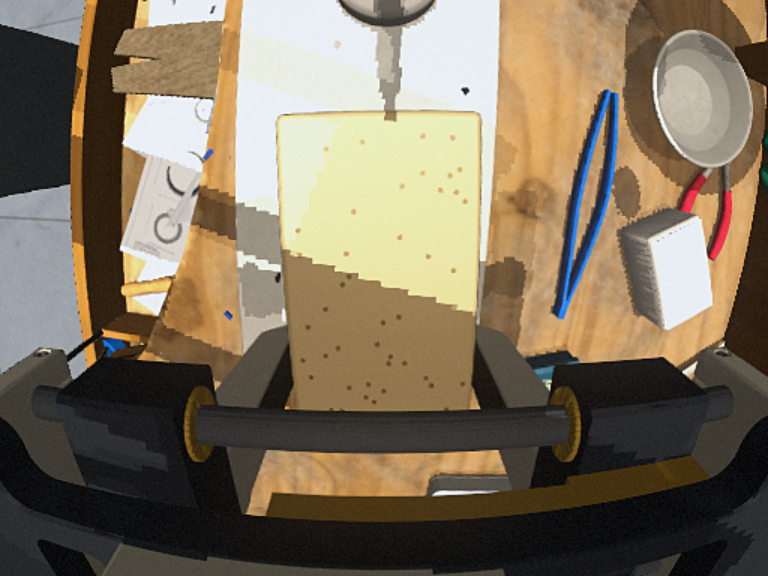

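The brick is held squarely (top edge 277–481 px at row 115, the tweezers' shadow centred above it), and the weight is at the top edge. Lowering it now.

Call:
carry_out --targets '[{"hand": 0,"x": -0.0035,"y": 0,"z": 0.03,"ax": 0.0024,"ay": 0,"az": 0.0046},{"hand": 0,"x": -0.0035,"y": 0,"z": 0.055,"ax": 0.0024,"ay": 0,"az": 0.0046},{"hand": 0,"x": -0.0035,"y": 0,"z": 0.065,"ax": 0.0024,"ay": 0,"az": 0.0046},{"hand": 0,"x": -0.0035,"y": 0,"z": 0.071,"ax": 0.0024,"ay": 0,"az": 0.0046},{"hand": 0,"x": -0.0035,"y": 0,"z": 0.0735,"ax": 0.0024,"ay": 0,"az": 0.0046},{"hand": 0,"x": -0.0035,"y": 0,"z": 0.0735,"ax": 0.0024,"ay": 0,"az": 0.0046}]'

```text
t: 6.88
tool_pos: [0.6317, -0.1333, 0.2267]
orientation: [-2.116, -2.321, 0.002]
force: [-0.3, -0.6, -1.8]
opening: 0.0675
gripper_force: 39.9
```

```bash
python3 - <<'E'
from top import *
go([.631,-.133,.222],95.3);print(read_state()["force"])
snap();tops([("brick",(.56,.70,-.18,-.03,.05,.08),"any")])
E
```

```text
t 6.88 shift [ 0.0004 -0.0006  0.0047] turn [-0.0017  0.0002 -0.0001] len 0.005
[-0.30813936 -0.56763114 -1.8484616 ]
scene {'fx': 499.409, 'fy': 499.409, 'cx': 270.1, 'cy': 190.349, 'position': [-0.25, 0.797, 1.068], 'rotation': [0.443, -0.943, -2.132]}
side {'fx': 401.006, 'fy': 401.006, 'cx': 253.58, 'cy': 188.796, 'position': [0.663, -0.438, 1.091], 'rotation': [0.484, 0.046, 0.145]}
wrist {'fx': 297.319, 'fy': 297.319, 'cx': 254.484, 'cy': 185.39, 'position': [0.624, -0.06, 0.208], 'rotation': [-0.275, -0.012, 0.092]}
wrist brick 27402 z 0.0632 [627.3 -98.8  97.4 109.2   6.4] plane [627.7 -98.4 100.3 108.6   5.3]
```

Call:
carry_out --targets '[{"hand": 0,"x": 0,"y": 0,"z": 0.0012,"ax": 0,"ay": 0,"az": 0},{"hand": 0,"x": 0,"y": 0,"z": 0.002,"ax": 0,"ay": 0,"az": 0},{"hand": 0,"x": 0,"y": 0,"z": 0.0028,"ax": 0,"ay": 0,"az": 0},{"hand": 0,"x": 0,"y": 0,"z": 0.0028,"ax": 0,"ay": 0,"az": 0}]'

```text
t: 7.52
tool_pos: [0.6315, -0.1333, 0.2239]
orientation: [-2.115, -2.32, 0.003]
force: [-4.3, -0.2, 5.3]
opening: 0.0679
gripper_force: 39.9
```

Call:
carry_out --targets '[{"hand": 80,"x": 0,"y": 0,"z": 0.0025,"ax": 0,"ay": 0,"az": 0},{"hand": 100,"x": 0,"y": 0,"z": 0.0,"ax": 0,"ay": 0,"az": 0},{"hand": 100,"x": 0,"y": 0,"z": -0.02,"ax": 0,"ay": 0,"az": 0},{"hand": 100,"x": -0.01,"y": 0,"z": -0.07,"ax": 0,"ay": 0,"az": 0},{"hand": 100,"x": -0.03,"y": 0,"z": -0.12,"ax": 0,"ay": 0,"az": 0},{"hand": 100,"x": -0.06,"y": 0,"z": -0.16,"ax": 0,"ay": 0,"az": 0},{"hand": 100,"x": -0.06,"y": 0,"z": -0.16,"ax": 0,"ay": 0,"az": 0}]'

```text
t: 8.4
tool_pos: [0.6383, -0.1953, 0.3904]
orientation: [2.113, 2.313, 0.002]
force: [0.5, 0.5, 0.9]
opening: 0.0931
gripper_force: 0.0
```

```bash
python3 - <<'E'
from top import *
snap()
for n in ("wrist","side","scene"):
    try: tops([("brick",(.56,.70,-.18,-.03,.05,.08),"any"),("tile",(.57,.67,-.27,-.203,.008,.021),"white")],n)
    except Exception as e: print(n,e)
go([.621,-.225,.32],94)
E
python3 hand.py
```

```text
scene {'fx': 499.409, 'fy': 499.409, 'cx': 270.1, 'cy': 190.349, 'position': [-0.25, 0.797, 1.068], 'rotation': [0.443, -0.943, -2.132]}
side {'fx': 401.006, 'fy': 401.006, 'cx': 253.58, 'cy': 188.796, 'position': [0.663, -0.438, 1.091], 'rotation': [0.484, 0.046, 0.145]}
wrist {'fx': 297.319, 'fy': 297.319, 'cx': 254.484, 'cy': 185.39, 'position': [0.63, -0.119, 0.366], 'rotation': [-0.275, -0.012, 0.091]}
wrist brick 7770 z 0.0603 [ 627.7 -106.1   68.7  124.4    6.2] plane [ 627.7 -106.2   68.2  123.1    6.1]
wrist tile 1341 z 0.0144 [ 622.  -225.6   42.4   55.5  -86.4] plane [ 622.  -225.5   41.6   55.3  -86.7]
side brick 82 z 0.0585 [ 632.9 -162.8    7.4   67.7  -85.3] plane [ 633.  -162.9    7.7   67.8  -84.7]
side tile 359 z 0.0138 [ 620.7 -223.7   43.6   56.5  -87. ] plane [ 620.7 -223.4   44.9   56.6  -87. ]
scene brick 575 z 0.0575 [ 624.7 -104.6   74.3  131.3    6. ] plane [ 622.6 -102.1   72.2  128.4    6.1]
scene tile 87 z 0.0119 [ 619.5 -229.5   32.4   57.8  -86.5] plane [ 617.4 -229.    28.1   58.   -86.9]
t 8.55 shift [-0.0308 -0.0188  0.0628] turn [-0.0033 -0.0007  0.
[... 636 characters left out ...]
                                                        ~~~~~~~~~~~~~^^^^^^^^^^^^^^^^
    return _quantile_unchecked(
        a, q, axis, out, overwrite_input, method, keepdims, weights)
    return _ureduce(a,
                    func=_quantile_ureduce_func,
    ...<5 lines>...
                    overwrite_input=overwrite_input,
                    method=method)
    r = func(a, **kwargs)
    result = _quantile(arr,
                       quantiles=q,
    ...<2 lines>...
                       out=out,
                       weights=wgt)
    slices_having_nans = np.isnan(arr[-1, ...])
                                  ~~~^^^^^^^^^
IndexError: index -1 is out of bounds for axis 0 with size 0
```

```bash
python3 - <<'E'
from top import *
go([.622,-.2275,.197],93.5)
E
```

```text
t 8.55 shift [-0.0335 -0.0177  0.1858] turn [-0.0033 -0.0007  0.0312] len 0.19
```

Call:
carry_out --targets '[{"hand": 100,"x": -0.0335,"y": -0.0177,"z": 0.05,"ax": -0.003,"ay": -0.001,"az": 0.031},{"hand": 100,"x": -0.0335,"y": -0.0177,"z": 0.11,"ax": -0.003,"ay": -0.001,"az": 0.031},{"hand": 100,"x": -0.0335,"y": -0.0177,"z": 0.16,"ax": -0.003,"ay": -0.001,"az": 0.031},{"hand": 100,"x": -0.0335,"y": -0.0177,"z": 0.186,"ax": -0.003,"ay": -0.001,"az": 0.031},{"hand": 100,"x": -0.0335,"y": -0.0177,"z": 0.186,"ax": -0.003,"ay": -0.001,"az": 0.031},{"hand": 100,"x": -0.0335,"y": -0.0177,"z": 0.186,"ax": -0.003,"ay": -0.001,"az": 0.031}]'

```text
t: 9.3
tool_pos: [0.6226, -0.2276, 0.1978]
orientation: [2.151, 2.288, -0.0]
force: [0.4, 0.5, 1.0]
opening: 0.0929
gripper_force: 0.0
```

Call:
carry_out --targets '[{"hand": 100,"x": 0,"y": 0,"z": 0.003,"ax": 0,"ay": 0,"az": 0},{"hand": 100,"x": 0,"y": 0,"z": 0.003,"ax": 0,"ay": 0,"az": 0}]'

```text
t: 9.55
tool_pos: [0.6228, -0.2281, 0.1953]
orientation: [2.15, 2.287, 0.0]
force: [-0.5, 0.5, -0.1]
opening: 0.0931
gripper_force: 0.0
```

Call:
carry_out --targets '[{"hand": 100,"x": 0,"y": 0,"z": 0.0035,"ax": 0,"ay": 0,"az": 0},{"hand": 100,"x": 0,"y": 0,"z": 0.0035,"ax": 0,"ay": 0,"az": 0}]'

```text
t: 9.8
tool_pos: [0.6222, -0.228, 0.1903]
orientation: [2.152, 2.288, -0.001]
force: [-1.1, 1.8, 0.5]
opening: 0.093
gripper_force: 0.0
```

```bash
python3 - <<'E'
from top import *
s=read_state();print(s["tool_pos"],s["force"])
snap();tops([("tile",(.57,.67,-.27,-.203,.008,.021),"white")],"wrist")
E
```

```text
[ 0.62215469 -0.22796089  0.19030827] [-1.11734068  1.82733674  0.53497004]
scene {'fx': 499.409, 'fy': 499.409, 'cx': 270.1, 'cy': 190.349, 'position': [-0.25, 0.797, 1.068], 'rotation': [0.443, -0.943, -2.132]}
side {'fx': 401.006, 'fy': 401.006, 'cx': 253.58, 'cy': 188.796, 'position': [0.663, -0.438, 1.091], 'rotation': [0.484, 0.046, 0.145]}
wrist {'fx': 297.319, 'fy': 297.319, 'cx': 254.484, 'cy': 185.39, 'position': [0.617, -0.154, 0.172], 'rotation': [-0.276, -0.009, 0.061]}
wrist tile 5323 z 0.0144 [ 621.8 -226.4   41.3   56.7  -86.6] plane [ 621.8 -226.4   40.2   56.3  -86.5]
```

Call:
carry_out --newtons 30 --targets '[{"hand": 100,"x": 0,"y": 0,"z": -0.009,"ax": 0,"ay": 0,"az": 0},{"hand": 68,"x": 0,"y": 0,"z": -0.009,"ax": 0,"ay": 0,"az": 0},{"hand": 68,"x": 0,"y": 0,"z": -0.009,"ax": 0,"ay": 0,"az": 0},{"hand": 68,"x": 0,"y": 0,"z": -0.007,"ax": 0,"ay": 0,"az": 0},{"hand": 68,"x": 0,"y": 0,"z": -0.005,"ax": 0,"ay": 0,"az": 0},{"hand": 68,"x": 0,"y": 0,"z": -0.005,"ax": 0,"ay": 0,"az": 0}]'

```text
t: 10.7
tool_pos: [0.6221, -0.2278, 0.195]
orientation: [-2.152, -2.289, 0.001]
force: [-0.4, -0.3, 0.1]
opening: 0.0634
gripper_force: 0.0
```

Call:
carry_out --targets '[{"hand": 68,"x": 0,"y": 0,"z": 0.002,"ax": 0,"ay": 0,"az": 0},{"hand": 68,"x": 0,"y": 0,"z": 0.004,"ax": 0,"ay": 0,"az": 0},{"hand": 68,"x": 0,"y": 0,"z": 0.004,"ax": 0,"ay": 0,"az": 0}]'

```text
t: 11.08
tool_pos: [0.6222, -0.2279, 0.1912]
orientation: [2.152, 2.288, -0.001]
force: [0.4, -0.6, -0.6]
opening: 0.063
gripper_force: 0.0
```

Call:
carry_out --newtons 30 --targets '[{"hand": 68,"x": 0,"y": 0,"z": 0.0015,"ax": 0,"ay": 0,"az": 0},{"hand": 0,"x": 0,"y": 0,"z": 0.0015,"ax": 0,"ay": 0,"az": 0},{"hand": 0,"x": 0,"y": 0,"z": 0.0015,"ax": 0,"ay": 0,"az": 0},{"hand": 0,"x": 0,"y": 0,"z": 0.0015,"ax": 0,"ay": 0,"az": 0}]'

```text
t: 11.58
tool_pos: [0.6223, -0.228, 0.19]
orientation: [2.152, 2.288, -0.001]
force: [0.5, -0.4, -1.2]
opening: 0.0566
gripper_force: 30.0
```

Call:
carry_out --targets '[{"hand": 0,"x": -0.015,"y": 0,"z": -0.001,"ax": 0,"ay": 0,"az": 0},{"hand": 0,"x": -0.035,"y": 0,"z": -0.001,"ax": 0,"ay": 0,"az": 0},{"hand": 0,"x": -0.055,"y": 0,"z": -0.001,"ax": 0,"ay": 0,"az": 0},{"hand": 0,"x": -0.066,"y": 0,"z": -0.001,"ax": 0,"ay": 0,"az": 0},{"hand": 0,"x": -0.066,"y": 0,"z": -0.001,"ax": 0,"ay": 0,"az": 0},{"hand": 0,"x": -0.066,"y": 0,"z": -0.03,"ax": 0,"ay": 0,"az": 0},{"hand": 0,"x": -0.066,"y": 0,"z": -0.07,"ax": 0,"ay": 0,"az": 0},{"hand": 0,"x": -0.066,"y": 0,"z": -0.12,"ax": 0,"ay": 0,"az": 0}]'

```text
t: 12.58
tool_pos: [0.6259, -0.2928, 0.3097]
orientation: [-2.15, -2.287, 0.001]
force: [0.3, -0.1, -0.7]
opening: 0.0565
gripper_force: 30.0
```

```bash
python3 - <<'E'
from top import *
s=read_state();print(s["tool_pos"],s["force"],s["opening"])
snap();tops([("tile",(.57,.67,-.36,-.18,.10,.16),"any"),("brick",(.56,.70,-.18,-.03,.05,.08),"any")],"wrist")
T=R.from_rotvec(s["orientation"]).as_matrix();c=load("wrist");P=cloud(c,True);z=P[...,2]
cv2.imwrite("pics/f.png",cv2.resize(c["im"],(768,576)))
E
```

```text
[ 0.62587324 -0.29282578  0.30967137] [ 0.31352825 -0.14692562 -0.67969061] 0.05648425808862961
scene {'fx': 499.409, 'fy': 499.409, 'cx': 270.1, 'cy': 190.349, 'position': [-0.25, 0.797, 1.068], 'rotation': [0.443, -0.943, -2.132]}
side {'fx': 401.006, 'fy': 401.006, 'cx': 253.58, 'cy': 188.796, 'position': [0.663, -0.438, 1.091], 'rotation': [0.484, 0.046, 0.145]}
wrist {'fx': 297.319, 'fy': 297.319, 'cx': 254.484, 'cy': 185.39, 'position': [0.623, -0.22, 0.299], 'rotation': [-0.281, -0.019, 0.06]}
wrist tile 17577 z 0.1426 [ 627.2 -266.8   83.    96.2    3.7] plane [ 627.3 -266.5   84.3   95.6    3.2]
wrist brick 3482 z 0.0603 [ 632.7 -150.7   35.7   68.5  -84.1] plane [ 632.4 -151.6   36.2   67.9  -85.2]
```

View pics/f.png

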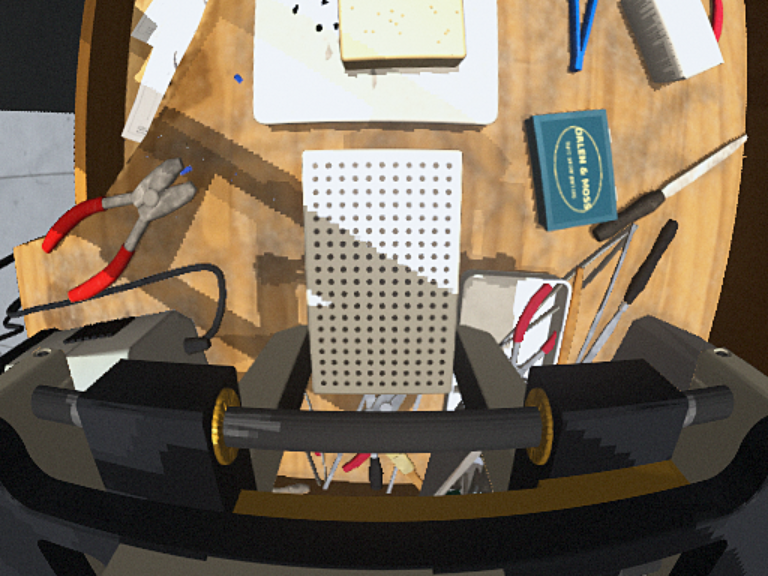

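The tile hangs straight between the fingers (302–462 px, rows 152–392). The board edge is at row 122 and the brick above it is untouched. Next I'll check its tilt and its offset from the tool.

```bash
cat > held.py <<'E'
from look import *
def held(u0,u1,v0,v1,z0,z1,vmin=100,black=False):
    s=read_state();c=load("wrist");P=cloud(c,True);z=P[...,2];H,S,V=colour(c["im"]);m=np.zeros(z.shape,bool);m[v0:v1,u0:u1]=1
    m&=(z>z0)&(z<z1); m&=(V<70) if black else (V>vmin); m=cv2.morphologyEx(m.astype(np.uint8),cv2.MORPH_CLOSE,np.ones((5,5)))>0;m&=(z>z0)&(z<z1)
    m=big(m);p=P[m];T=R.from_rotvec(s["orientation"]).as_matrix();q=(p-s["tool_pos"])@T
    k=np.linalg.lstsq(np.c_[q[:,:2],np.ones(len(q))],q[:,2],rcond=None)[0]
    print("n",len(q),"slope deg x,y",np.degrees(k[:2]).round(2),"z0",k[2].round(4),"rect in tool",rect(q),"world",rect(p),"worldz",p[:,2].mean().round(4))
E
python3 - <<'E'
from held import *
held(190,318,95,266,.11,.165)
E
```

```text
n 16460 slope deg x,y [ 0.17 -0.21] z0 0.1722 rect in tool [27.9  1.5 72.7 96.2 89.8] world [ 628.8 -266.7   72.6   96.2    3.7] worldz 0.1426
```

```bash
python3 - <<'E'
from look import *
go([.6312,-.134,.28],95.6)
E
```

```text
t 12.72 shift [0.1595 0.0131 0.0343] turn [ 0.0068  0.0049 -0.0357] len 0.164
```

Call:
carry_out --targets '[{"hand": 0,"x": 0.06,"y": 0.005,"z": 0,"ax": 0.007,"ay": 0.005,"az": -0.015},{"hand": 0,"x": 0.11,"y": 0.01,"z": 0,"ax": 0.007,"ay": 0.005,"az": -0.036},{"hand": 0,"x": 0.1595,"y": 0.013,"z": 0.01,"ax": 0.007,"ay": 0.005,"az": -0.036},{"hand": 0,"x": 0.1595,"y": 0.013,"z": 0.025,"ax": 0.007,"ay": 0.005,"az": -0.036},{"hand": 0,"x": 0.1595,"y": 0.013,"z": 0.034,"ax": 0.007,"ay": 0.005,"az": -0.036},{"hand": 0,"x": 0.1595,"y": 0.013,"z": 0.034,"ax": 0.007,"ay": 0.005,"az": -0.036}]'

```text
t: 13.48
tool_pos: [0.6289, -0.1347, 0.2741]
orientation: [-2.105, -2.318, 0.006]
force: [-0.1, 0.6, -0.6]
opening: 0.0562
gripper_force: 30.0
```

```bash
python3 - <<'E'
from held import *
snap()
held(190,318,95,266,.08,.14)
s=read_state();c=load("wrist");P=cloud(c,True);z=P[...,2]
# brick and tile edges per image row: left/right in world x at given y
H,S,V=colour(c["im"])
tile=big((z>.09)&(z<.125)&(S<60)&(V>90)); br=(z>.05)&(z<.07)&(S>50)
for y in (-.06,-.075,-.09,-.105,-.12):
    a=P[tile&(abs(P[...,1]-y)<.003)][:,0];b=P[br&(abs(P[...,1]-y)<.003)&(P[...,0]>.57)&(P[...,0]<.69)][:,0]
    print(y,(a.min().round(4),a.max().round(4)) if len(a) else 0,(b.min().round(4),b.max().round(4)) if len(b) else 0)
p=P[br&(P[...,0]>.57)&(P[...,0]<.69)&(P[...,1]>-.12)];print("brick ymax",np.percentile(p[:,1],99.5),p[:,2].mean(),"tile y",np.percentile(P[tile][:,1],[.5,99.5]))
go([.6312,-.134,.253],95.6)
E
```

```text
scene {'fx': 499.409, 'fy': 499.409, 'cx': 270.1, 'cy': 190.349, 'position': [-0.25, 0.797, 1.068], 'rotation': [0.443, -0.943, -2.132]}
side {'fx': 401.006, 'fy': 401.006, 'cx': 253.58, 'cy': 188.796, 'position': [0.663, -0.438, 1.091], 'rotation': [0.484, 0.046, 0.145]}
wrist {'fx': 297.319, 'fy': 297.319, 'cx': 254.484, 'cy': 185.39, 'position': [0.622, -0.061, 0.258], 'rotation': [-0.271, -0.007, 0.096]}
n 16476 slope deg x,y [ 0.07 -0.02] z0 0.176 rect in tool [28.6 -1.  73.6 96.1 89.8] world [ 624.7 -106.    73.6   96.1    5.7] worldz 0.1004
-0.06 (np.float64(0.5922), np.float64(0.649)) (np.float64(0.5891), np.float64(0.6564))
-0.075 (np.float64(0.593), np.float64(0.65)) (np.float64(0.6574), np.float64(0.6583))
-0.09 (np.float64(0.5952), np.float64(0.6516)) (np.float64(0.6585), np.float64(0.6597))
-0.105 (np.float64(0.5967), np.float64(0.6532)) (np.float64(0.6599), np.float64(0.6618))
-0.12 (np.float64(0.5978), np.float64(0.6549)) (np.float64(0.6614), np.float64(0.6631))
brick ymax -0.0420235994095134 0.05996060480728602 tile y [-0.15340755 -0.0575696 ]
t 13.62 shift [0.0007 0.0018 0.0233] turn [-0.0062 -0.004  -0.0019] len 0.023
```

Call:
carry_out --targets '[{"hand": 0,"x": 0.0005,"y": 0.002,"z": 0.008,"ax": -0.006,"ay": -0.004,"az": -0.002},{"hand": 0,"x": 0.0005,"y": 0.002,"z": 0.016,"ax": -0.006,"ay": -0.004,"az": -0.002},{"hand": 0,"x": 0.0005,"y": 0.002,"z": 0.022,"ax": -0.006,"ay": -0.004,"az": -0.002},{"hand": 0,"x": 0.0005,"y": 0.002,"z": 0.022,"ax": -0.006,"ay": -0.004,"az": -0.002},{"hand": 0,"x": 0.0005,"y": 0.002,"z": 0.022,"ax": -0.006,"ay": -0.004,"az": -0.002}]'

```text
t: 14.25
tool_pos: [0.6314, -0.133, 0.2541]
orientation: [-2.108, -2.329, 0.0]
force: [-0.0, 0.2, -0.7]
opening: 0.0565
gripper_force: 30.0
```

```bash
python3 - <<'E'
from held import *
snap();s=read_state();print(s["tool_pos"],s["force"])
held(190,318,95,266,.065,.10)
c=load("wrist");P=cloud(c,True);z=P[...,2]
H,S,V=colour(c["im"])
tile=big((z>.067)&(z<.09)&(S<60)&(V>90)); br=(z>.05)&(z<.066)&(S>50)
for y in (-.05,-.055,-.06,-.065,-.075,-.09,-.105,-.12):
    a=P[tile&(abs(P[...,1]-y)<.003)][:,0];b=P[br&(abs(P[...,1]-y)<.003)&(P[...,0]>.57)&(P[...,0]<.69)][:,0]
    print(y,(a.min().round(4),a.max().round(4)) if len(a) else 0,(b.min().round(4),b.max().round(4)) if len(b) else 0)
p=P[br&(P[...,0]>.57)&(P[...,0]<.69)&(P[...,1]>-.12)];print("brick ymax",np.percentile(p[:,1],99.5),p[:,2].mean(),"tile y",np.percentile(P[tile][:,1],[.5,99.5]))
go([.6312,-.134,.249],95.6)
E
```

```text
scene {'fx': 499.409, 'fy': 499.409, 'cx': 270.1, 'cy': 190.349, 'position': [-0.25, 0.797, 1.068], 'rotation': [0.443, -0.943, -2.132]}
side {'fx': 401.006, 'fy': 401.006, 'cx': 253.58, 'cy': 188.796, 'position': [0.663, -0.438, 1.091], 'rotation': [0.484, 0.046, 0.145]}
wrist {'fx': 297.319, 'fy': 297.319, 'cx': 254.484, 'cy': 185.39, 'position': [0.624, -0.059, 0.236], 'rotation': [-0.275, -0.014, 0.099]}
[ 0.6314967  -0.13305622  0.25441477] [-0.24125714 -0.09717943 -0.6107964 ]
n 16443 slope deg x,y [ 0.07 -0.04] z0 0.1756 rect in tool [28.6  0.5 72.4 96.2 89.9] world [ 629.1 -104.5   72.4   96.2    5.8] worldz 0.0788
-0.05 0 (np.float64(0.5878), np.float64(0.6554))
-0.055 (np.float64(0.6153), np.float64(0.6514)) (np.float64(0.588), np.float64(0.656))
-0.06 (np.float64(0.5953), np.float64(0.6522)) (np.float64(0.5889), np.float64(0.6569))
-0.065 (np.float64(0.5953), np.float64(0.6526)) (np.float64(0.5897), np.float64(0.6572))
-0.075 (np.float64(0.5961), np.float64(0.6537)) (np.float64(0.5901), np.float64(0.6585))
-0.09 (np.float64(0.5984), np.float64(0.6547)) (np.float64(0.5922), np.float64(0.66))
-0.105 (np.float64(0.5998), np.float64(0.6566)) (np.float64(0.5934), np.float64(0.6617))
-0.12 (np.float64(0.6012), np.float64(0.6581)) (np.float64(0.5957), np.float64(0.6633))
brick ymax -0.04216106106858494 0.05996604856201161 tile y [-0.15171739 -0.05616589]
t 14.4 shift [-0.0009 -0.0004  0.0054] turn [-0.0001 -0.      0.0017] len 0.006
```

Call:
carry_out --targets '[{"hand": 0,"x": -0.002,"y": -0.0004,"z": 0.002,"ax": 0,"ay": 0,"az": 0.001},{"hand": 0,"x": -0.002,"y": -0.0004,"z": 0.0035,"ax": 0,"ay": 0,"az": 0.001},{"hand": 0,"x": -0.002,"y": -0.0004,"z": 0.0045,"ax": 0,"ay": 0,"az": 0.001},{"hand": 0,"x": -0.002,"y": -0.0004,"z": 0.0045,"ax": 0,"ay": 0,"az": 0.001},{"hand": 0,"x": -0.002,"y": -0.0004,"z": 0.0052,"ax": 0,"ay": 0,"az": 0.001},{"hand": 0,"x": -0.002,"y": -0.0004,"z": 0.0052,"ax": 0,"ay": 0,"az": 0.001}]'

```text
t: 15.15
tool_pos: [0.6312, -0.135, 0.2489]
orientation: [-2.109, -2.328, 0.0]
force: [-0.6, 0.5, 0.2]
opening: 0.0569
gripper_force: 30.0
```

Call:
carry_out --targets '[{"hand": 0,"x": 0,"y": 0,"z": 0.0006,"ax": 0,"ay": 0,"az": 0},{"hand": 0,"x": 0,"y": 0,"z": 0.001,"ax": 0,"ay": 0,"az": 0},{"hand": 0,"x": 0,"y": 0,"z": 0.001,"ax": 0,"ay": 0,"az": 0}]'

```text
t: 15.52
tool_pos: [0.6312, -0.135, 0.2489]
orientation: [-2.109, -2.328, 0.0]
force: [-4.4, 1.1, 7.8]
opening: 0.0562
gripper_force: 30.0
```

Call:
carry_out --targets '[{"hand": 0,"x": 0,"y": 0,"z": 0.0002,"ax": 0,"ay": 0,"az": 0},{"hand": 75,"x": 0,"y": 0,"z": 0.0,"ax": 0,"ay": 0,"az": 0},{"hand": 90,"x": 0,"y": 0,"z": 0.0,"ax": 0,"ay": 0,"az": 0},{"hand": 100,"x": 0,"y": 0,"z": -0.03,"ax": 0,"ay": 0,"az": 0},{"hand": 100,"x": -0.02,"y": 0,"z": -0.08,"ax": 0,"ay": 0,"az": 0},{"hand": 100,"x": -0.04,"y": -0.03,"z": -0.13,"ax": 0,"ay": 0,"az": 0},{"hand": 100,"x": -0.04,"y": -0.03,"z": -0.13,"ax": 0,"ay": 0,"az": 0}]'

```text
t: 16.4
tool_pos: [0.6055, -0.1799, 0.3839]
orientation: [2.106, 2.32, 0.004]
force: [-0.2, 0.3, 0.9]
opening: 0.0931
gripper_force: 0.0
```

```bash
python3 - <<'E'
from top import *
snap()
tops([("brick",(.56,.70,-.19,-.03,.05,.067),"any"),("tile",(.56,.70,-.18,-.03,.068,.085),"any"),("brick all",(.56,.70,-.19,-.03,.05,.085),"any")])
go([.445,-.15,.38],90)
E
```

```text
scene {'fx': 499.409, 'fy': 499.409, 'cx': 270.1, 'cy': 190.349, 'position': [-0.25, 0.797, 1.068], 'rotation': [0.443, -0.943, -2.132]}
side {'fx': 401.006, 'fy': 401.006, 'cx': 253.58, 'cy': 188.796, 'position': [0.663, -0.438, 1.091], 'rotation': [0.484, 0.046, 0.145]}
wrist {'fx': 297.319, 'fy': 297.319, 'cx': 254.484, 'cy': 185.39, 'position': [0.597, -0.104, 0.36], 'rotation': [-0.275, -0.015, 0.097]}
wrist brick 2258 z 0.0602 [ 627.9 -106.1   68.4  123.9    6.1] plane [ 627.5 -105.9   67.7  123.1    6.2]
wrist tile 5706 z 0.0734 [ 628.1 -106.    57.1   95.2    5.6] plane [ 627.9 -106.    56.7   94.7    5.6]
wrist brick all 7964 z 0.073 [ 628.1 -106.    57.1   95.2    5.6] plane [ 628.  -106.    56.8   94.8    5.6]
t 16.55 shift [ 0.0432 -0.1566 -0.003 ] turn [-0.0018 -0.001   0.0982] len 0.163
```

Call:
carry_out --targets '[{"hand": 100,"x": 0.02,"y": -0.06,"z": 0,"ax": 0,"ay": 0,"az": 0.05},{"hand": 100,"x": 0.04,"y": -0.12,"z": 0,"ax": 0,"ay": 0,"az": 0.1},{"hand": 100,"x": 0.1,"y": -0.157,"z": 0,"ax": 0,"ay": 0,"az": 0.15},{"hand": 100,"x": 0.16,"y": -0.157,"z": 0,"ax": 0,"ay": 0,"az": 0.2},{"hand": 100,"x": 0.22,"y": -0.157,"z": 0,"ax": 0,"ay": 0,"az": 0.26},{"hand": 100,"x": 0.28,"y": -0.157,"z": 0,"ax": 0,"ay": 0,"az": 0.26},{"hand": 100,"x": 0.34,"y": -0.157,"z": 0,"ax": 0,"ay": 0,"az": 0.26},{"hand": 100,"x": 0.4,"y": -0.157,"z": 0,"ax": 0,"ay": 0,"az": 0.26}]'

```text
t: 17.55
tool_pos: [0.4086, 0.2072, 0.3761]
orientation: [-2.391, -2.035, 0.005]
force: [0.2, -0.2, -0.5]
opening: 0.0926
gripper_force: 0.0
```

```bash
python3 - <<'E'
from look import *
go([.4434,.2808,.30],80.7)
E
```

```text
t 17.55 shift [0.0783 0.0229 0.0759] turn [-0.0033  0.0012  0.0018] len 0.111
```

Call:
carry_out --targets '[{"hand": 100,"x": 0.078,"y": 0.023,"z": 0.076,"ax": -0.003,"ay": 0.001,"az": 0.002},{"hand": 100,"x": 0.078,"y": 0.023,"z": 0.076,"ax": -0.003,"ay": 0.001,"az": 0.002},{"hand": 100,"x": 0.078,"y": 0.023,"z": 0.076,"ax": -0.003,"ay": 0.001,"az": 0.002}]'

```text
t: 17.92
tool_pos: [0.4429, 0.2795, 0.2954]
orientation: [-2.391, -2.035, 0.014]
force: [-0.7, -1.0, -0.6]
opening: 0.0931
gripper_force: 0.0
```

```bash
python3 - <<'E'
from top import *
snap()
tops([("char",(.38,.5,.24,.4,.012,.04),"any")]);tops([("char",(.38,.5,.24,.4,.012,.04),"black")])
tops([("char",(.38,.5,.24,.4,.012,.04),"black")],"side")
go([.4434,.2808,.191],80.7)
E
```

```text
scene {'fx': 499.409, 'fy': 499.409, 'cx': 270.1, 'cy': 190.349, 'position': [-0.25, 0.797, 1.068], 'rotation': [0.443, -0.943, -2.132]}
side {'fx': 401.006, 'fy': 401.006, 'cx': 253.58, 'cy': 188.796, 'position': [0.663, -0.438, 1.091], 'rotation': [0.484, 0.046, 0.145]}
wrist {'fx': 297.319, 'fy': 297.319, 'cx': 254.484, 'cy': 185.39, 'position': [0.456, 0.351, 0.281], 'rotation': [-0.276, 0.023, -0.161]}
wrist char 3945 z 0.0229 [447.3 306.   45.4  70.1  -9.2] plane [447.4 306.3  45.   69.6  -9.3]
wrist char 3874 z 0.0229 [447.3 305.9  44.6  70.1  -9.3] plane [447.4 306.3  44.5  69.6  -9.3]
side char 262 z 0.0224 [446.5 306.9  46.1  70.7 -11.1] plane [447.4 305.4  46.6  72.9  -9.8]
t 18.07 shift [ 0.0026 -0.0018  0.1107] turn [ 0.0012 -0.0002 -0.0008] len 0.111
```

Call:
carry_out --newtons 20 --targets '[{"hand": 100,"x": 0.0026,"y": -0.002,"z": 0.05,"ax": 0.001,"ay": 0,"az": -0.001},{"hand": 100,"x": 0.0026,"y": -0.002,"z": 0.09,"ax": 0.001,"ay": 0,"az": -0.001},{"hand": 100,"x": 0.0026,"y": -0.002,"z": 0.111,"ax": 0.001,"ay": 0,"az": -0.001},{"hand": 70,"x": 0.0026,"y": -0.002,"z": 0.111,"ax": 0.001,"ay": 0,"az": -0.001},{"hand": 0,"x": 0.0026,"y": -0.002,"z": 0.111,"ax": 0.001,"ay": 0,"az": -0.001},{"hand": 0,"x": 0.0026,"y": -0.002,"z": 0.111,"ax": 0.001,"ay": 0,"az": -0.001},{"hand": 0,"x": 0.0026,"y": -0.002,"z": 0.111,"ax": 0.001,"ay": 0,"az": -0.001},{"hand": 0,"x": 0.0026,"y": -0.002,"z": 0.111,"ax": 0.001,"ay": 0,"az": -0.001}]'

```text
t: 19.08
tool_pos: [0.4438, 0.2812, 0.1915]
orientation: [2.394, 2.034, 0.004]
force: [-0.1, -0.3, 0.3]
opening: 0.0477
gripper_force: 0.0
```

```bash
python3 - <<'E'
from look import *
go([.44,.20,.39],80.7)
E
```

```text
t 19.07 shift [-0.0804  0.0097 -0.1986] turn [ 0.0019 -0.0016 -0.0002] len 0.215
```

Not closed yet (force 0), so I'm giving it a few more rows before lifting.

Call:
carry_out --targets '[{"hand": 0,"x": 0,"y": 0,"z": 0,"ax": 0,"ay": 0,"az": 0},{"hand": 0,"x": 0,"y": 0,"z": 0,"ax": 0,"ay": 0,"az": 0},{"hand": 0,"x": 0,"y": 0,"z": 0,"ax": 0,"ay": 0,"az": 0},{"hand": 0,"x": 0,"y": 0,"z": -0.04,"ax": 0,"ay": 0,"az": 0},{"hand": 0,"x": 0,"y": 0,"z": -0.1,"ax": 0.002,"ay": 0,"az": 0},{"hand": 0,"x": -0.03,"y": 0,"z": -0.15,"ax": 0.002,"ay": 0,"az": 0},{"hand": 0,"x": -0.08,"y": 0,"z": -0.17,"ax": 0.002,"ay": 0,"az": 0}]'

```text
t: 19.95
tool_pos: [0.431, 0.2022, 0.3646]
orientation: [2.392, 2.036, 0.009]
force: [0.8, -0.5, -0.9]
opening: 0.0448
gripper_force: 20.0
```

```bash
python3 - <<'E'
from look import *
go([.45,-.13,.36],90)
E
```

```text
t 19.95 shift [-0.3249  0.0718  0.0036] turn [ 0.0043 -0.0034 -0.1604] len 0.333
```

Call:
carry_out --targets '[{"hand": 0,"x": -0.325,"y": 0.072,"z": 0.003,"ax": 0.004,"ay": -0.003,"az": -0.16},{"hand": 0,"x": -0.325,"y": 0.072,"z": 0.003,"ax": 0.004,"ay": -0.003,"az": -0.16},{"hand": 0,"x": -0.325,"y": 0.072,"z": 0.003,"ax": 0.004,"ay": -0.003,"az": -0.16},{"hand": 0,"x": -0.325,"y": 0.072,"z": 0.003,"ax": 0.004,"ay": -0.003,"az": -0.16},{"hand": 0,"x": -0.325,"y": 0.072,"z": 0.003,"ax": 0.004,"ay": -0.003,"az": -0.16},{"hand": 0,"x": -0.325,"y": 0.072,"z": 0.003,"ax": 0.004,"ay": -0.003,"az": -0.16},{"hand": 0,"x": -0.325,"y": 0.072,"z": 0.003,"ax": 0.004,"ay": -0.003,"az": -0.16}]'

```text
t: 20.82
tool_pos: [0.4486, -0.1319, 0.357]
orientation: [-2.226, -2.213, 0.008]
force: [-0.2, 1.2, -0.1]
opening: 0.0448
gripper_force: 20.0
```

```bash
python3 - <<'E'
from look import *
go([.6308,-.131,.32],95.6)
E
```

```text
t 20.82 shift [0.002  0.1824 0.036 ] turn [-0.0057  0.001  -0.1037] len 0.186
```

Call:
carry_out --targets '[{"hand": 0,"x": 0.002,"y": 0.06,"z": 0,"ax": -0.006,"ay": 0.001,"az": -0.05},{"hand": 0,"x": 0.002,"y": 0.12,"z": 0.01,"ax": -0.006,"ay": 0.001,"az": -0.104},{"hand": 0,"x": 0.002,"y": 0.16,"z": 0.03,"ax": -0.006,"ay": 0.001,"az": -0.104},{"hand": 0,"x": 0.002,"y": 0.182,"z": 0.05,"ax": -0.006,"ay": 0.001,"az": -0.104},{"hand": 0,"x": 0.002,"y": 0.182,"z": 0.07,"ax": -0.006,"ay": 0.001,"az": -0.104},{"hand": 0,"x": 0.002,"y": 0.182,"z": 0.08,"ax": -0.006,"ay": 0.001,"az": -0.104},{"hand": 0,"x": 0.002,"y": 0.182,"z": 0.08,"ax": -0.006,"ay": 0.001,"az": -0.104}]'

```text
t: 21.7
tool_pos: [0.6295, -0.1285, 0.2757]
orientation: [-2.105, -2.331, 0.0]
force: [-0.4, 0.2, -0.1]
opening: 0.0447
gripper_force: 20.0
```

```bash
cat > rel.py <<'E'
from look import *
def rel():
    snap();s=read_state();print(s["tool_pos"].round(4),s["force"].round(1))
    c=load("wrist");P=cloud(c,True);z=P[...,2];H,S,V=colour(c["im"]);B=(P[...,0]>.57)&(P[...,0]<.69)&(P[...,1]>-.17)&(P[...,1]<-.035)
    ch=big(B&(z>.086)&(z<.13)&(V<70)&(P[...,1]>-.118)); ti=big(B&(z>.066)&(z<.082)&(S<60)&(V>60))
    print("char z",np.median(z[ch]).round(4),"tile z",np.median(z[ti]).round(4))
    d=np.array([np.cos(np.radians(95.6)),np.sin(np.radians(95.6))]);n=np.array([d[1],-d[0]])
    O=np.array([.6281,-.106])
    for nm,m in (("char",ch),("tile",ti)):
        q=P[m][:,:2]-O;a=q@d;b=q@n
        print(nm,m.sum(),"along max",np.percentile(a,99.5).round(4),[ (k,np.percentile(b[abs(a-k)<.003],[1,99]).round(4).tolist()) for k in (0,.01,.02,.03,.04) if (abs(a-k)<.003).sum()>20])
E
python3 - <<'E'
from rel import *
rel()
go([.6308,-.131,.265],95.6)
E
```

```text
scene {'fx': 499.409, 'fy': 499.409, 'cx': 270.1, 'cy': 190.349, 'position': [-0.25, 0.797, 1.068], 'rotation': [0.443, -0.943, -2.132]}
side {'fx': 401.006, 'fy': 401.006, 'cx': 253.58, 'cy': 188.796, 'position': [0.663, -0.438, 1.091], 'rotation': [0.484, 0.046, 0.145]}
wrist {'fx': 297.319, 'fy': 297.319, 'cx': 254.484, 'cy': 185.39, 'position': [0.622, -0.055, 0.259], 'rotation': [-0.275, -0.017, 0.1]}
[ 0.6305 -0.1291  0.2781] [ 0.8 -1.  -0.6]
char z 0.109 tile z 0.0733
char 7717 along max 0.0368 [(0, [-0.0221, 0.0214]), (0.01, [-0.0222, 0.0209]), (0.02, [-0.0222, 0.0209]), (0.03, [-0.0226, 0.0209])]
tile 1828 along max 0.0472 [(0.03, [-0.0285, 0.0273]), (0.04, [-0.0283, 0.0274])]
t 21.85 shift [-0.0019  0.0001  0.0131] turn [0.0029 0.001  0.0034] len 0.013
```

Call:
carry_out --targets '[{"hand": 0,"x": -0.0018,"y": 0,"z": 0.006,"ax": 0.003,"ay": 0.001,"az": 0.003},{"hand": 0,"x": -0.0018,"y": 0,"z": 0.01,"ax": 0.003,"ay": 0.001,"az": 0.003},{"hand": 0,"x": -0.0018,"y": 0,"z": 0.012,"ax": 0.003,"ay": 0.001,"az": 0.003},{"hand": 0,"x": -0.0018,"y": 0,"z": 0.012,"ax": 0.003,"ay": 0.001,"az": 0.003},{"hand": 0,"x": -0.0018,"y": 0,"z": 0.012,"ax": 0.003,"ay": 0.001,"az": 0.003}]'

```text
t: 22.48
tool_pos: [0.6308, -0.1307, 0.2647]
orientation: [-2.108, -2.327, 0.001]
force: [0.7, 0.5, 0.7]
opening: 0.045
gripper_force: 20.0
```

```bash
python3 - <<'E'
from rel import *
rel()
go([.6308,-.131,.263],95.6)
E
```

```text
scene {'fx': 499.409, 'fy': 499.409, 'cx': 270.1, 'cy': 190.349, 'position': [-0.25, 0.797, 1.068], 'rotation': [0.443, -0.943, -2.132]}
side {'fx': 401.006, 'fy': 401.006, 'cx': 253.58, 'cy': 188.796, 'position': [0.663, -0.438, 1.091], 'rotation': [0.484, 0.046, 0.145]}
wrist {'fx': 297.319, 'fy': 297.319, 'cx': 254.484, 'cy': 185.39, 'position': [0.623, -0.057, 0.246], 'rotation': [-0.274, -0.013, 0.098]}
[ 0.6308 -0.1307  0.2648] [ 0.2  0.1 -0.8]
char z 0.0962 tile z 0.0734
char 7412 along max 0.0352 [(0, [-0.0224, 0.0211]), (0.01, [-0.0224, 0.0208]), (0.02, [-0.0224, 0.021]), (0.03, [-0.0227, 0.0208])]
tile 2805 along max 0.0475 [(0, [-0.0283, 0.0279]), (0.01, [-0.0287, 0.0276]), (0.02, [-0.0282, 0.0275]), (0.03, [-0.0287, 0.0276]), (0.04, [-0.0283, 0.0272])]
t 22.62 shift [-0.0003 -0.      0.0018] turn [-0.0016 -0.0007  0.0007] len 0.002
```

Call:
carry_out --targets '[{"hand": 0,"x": 0,"y": 0.0002,"z": 0.0008,"ax": -0.001,"ay": 0,"az": 0},{"hand": 0,"x": 0,"y": 0.0002,"z": 0.0014,"ax": -0.001,"ay": 0,"az": 0},{"hand": 0,"x": 0,"y": 0.0002,"z": 0.0014,"ax": -0.001,"ay": 0,"az": 0}]'

```text
t: 23.0
tool_pos: [0.6309, -0.1307, 0.2634]
orientation: [-2.109, -2.327, 0.0]
force: [-0.3, 0.2, 0.7]
opening: 0.045
gripper_force: 20.0
```

Call:
carry_out --targets '[{"hand": 0,"x": 0,"y": 0,"z": 0.0004,"ax": 0,"ay": 0,"az": 0},{"hand": 0,"x": 0,"y": 0,"z": 0.0008,"ax": 0,"ay": 0,"az": 0},{"hand": 0,"x": 0,"y": 0,"z": 0.0008,"ax": 0,"ay": 0,"az": 0}]'

```text
t: 23.38
tool_pos: [0.631, -0.1307, 0.2634]
orientation: [-2.109, -2.327, 0.0]
force: [-4.2, 1.3, 8.3]
opening: 0.0449
gripper_force: 20.0
```

Contact. Releasing as before and backing off towards −y and up.

Call:
carry_out --targets '[{"hand": 0,"x": 0,"y": 0,"z": 0.0001,"ax": 0,"ay": 0,"az": 0},{"hand": 60,"x": 0,"y": 0,"z": 0,"ax": 0,"ay": 0,"az": 0},{"hand": 80,"x": 0,"y": 0,"z": 0,"ax": 0,"ay": 0,"az": 0},{"hand": 80,"x": 0,"y": 0,"z": -0.03,"ax": 0,"ay": 0,"az": 0},{"hand": 80,"x": -0.02,"y": 0,"z": -0.08,"ax": 0,"ay": 0,"az": 0},{"hand": 60,"x": -0.04,"y": -0.03,"z": -0.12,"ax": 0,"ay": 0,"az": 0},{"hand": 40,"x": -0.04,"y": -0.03,"z": -0.12,"ax": 0,"ay": 0,"az": 0}]'

```text
t: 24.25
tool_pos: [0.6051, -0.1755, 0.3874]
orientation: [2.108, 2.321, 0.003]
force: [1.3, 0.2, -0.1]
opening: 0.0591
gripper_force: 0.0
```

```bash
python3 - <<'E'
from top import *
snap()
tops([("brick",(.56,.70,-.19,-.03,.05,.067),"any"),("tile",(.56,.70,-.18,-.03,.068,.082),"any"),("char",(.56,.70,-.18,-.03,.087,.105),"any")])
c=load("scene");P=cloud(c);z=P[...,2]
for a,b in ((.115,.135),(.135,.155),(.155,.175),(.175,.195),(.195,.215),(.215,.25)):
    t=P[(P[...,0]>.59)&(P[...,0]<.64)&(P[...,1]<.09)&(P[...,1]>-.04)&(z>a)&(z<b)];print(len(t),t.mean(0).round(4),t.min(0).round(4),t.max(0).round(4))
cv2.imwrite("pics/g.png",np.hstack([cv2.resize(load("wrist")["im"],(400,300)),cv2.resize(c["im"][100:250,180:380],(400,300))]))
go([.45,.05,.44],95.6)
E
```

```text
scene {'fx': 499.409, 'fy': 499.409, 'cx': 270.1, 'cy': 190.349, 'position': [-0.25, 0.797, 1.068], 'rotation': [0.443, -0.943, -2.132]}
side {'fx': 401.006, 'fy': 401.006, 'cx': 253.58, 'cy': 188.796, 'position': [0.663, -0.438, 1.091], 'rotation': [0.484, 0.046, 0.145]}
wrist {'fx': 297.319, 'fy': 297.319, 'cx': 254.484, 'cy': 185.39, 'position': [0.597, -0.1, 0.364], 'rotation': [-0.274, -0.014, 0.097]}
wrist brick 2168 z 0.0602 [ 627.9 -106.    68.6  124.3    6.4] plane [ 627.7 -106.    67.9  123.4    6.3]
wrist tile 1841 z 0.0734 [ 628.1 -106.1   57.1   95.6    5.6] plane [ 628.  -106.1   56.7   95.2    5.6]
wrist char 3717 z 0.0949 [ 628.  -105.6   45.    69.6    6.1] plane [ 627.9 -105.4   44.4   69.2    5.8]
51 [0.6137 0.0375 0.1257] [0.6053 0.0174 0.1151] [0.6214 0.0525 0.1346]
56 [0.6141 0.0278 0.1455] [0.6057 0.0108 0.1353] [0.6225 0.0465 0.155 ]
46 [0.6143 0.0242 0.165 ] [0.6068 0.0065 0.1559] [0.6202 0.0384 0.1748]
39 [0.6154 0.0133 0.1843] [0.6079 0.0017 0.1753] [0.6238 0.0252 0.1948]
18 [0.6167 0.0025 0.2043] [ 0.6129 -0.0063  0.1953] [0.6198 0.011  0.2138]
25 [ 0.6186 -0.0159  0.2264] [ 0.615  -0.031   0.2151] [ 0.6223 -0.0016  0.2396]
t 24.4 shift [ 0.2376 -0.1325 -0.0581] turn [-0.002  -0.0016  0.0004] len 0.278
```

View pics/g.png

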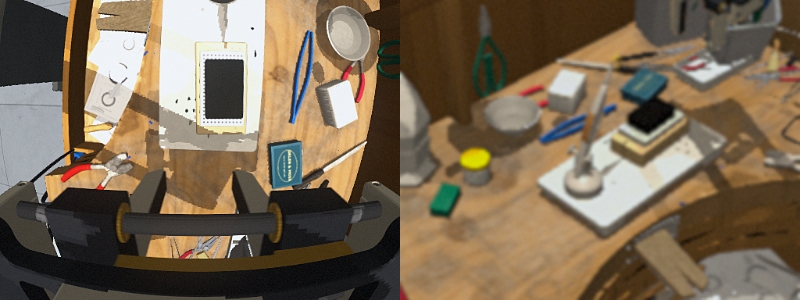

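The stack is concentric to within about 0.5 mm: brick (627.9,−106.0), tile (628.1,−106.1), charcoal (628.0,−105.6). In both views the tweezers stand over it and nothing else has moved. Next I go round behind the tweezers with the fingers shut.

Call:
carry_out --targets '[{"hand": 0,"x": 0.02,"y": -0.06,"z": -0.03,"ax": -0.002,"ay": 0,"az": 0},{"hand": 0,"x": 0.05,"y": -0.11,"z": -0.058,"ax": -0.002,"ay": 0,"az": 0},{"hand": 0,"x": 0.1,"y": -0.1325,"z": -0.058,"ax": -0.002,"ay": 0,"az": 0},{"hand": 0,"x": 0.15,"y": -0.1325,"z": -0.058,"ax": -0.002,"ay": 0,"az": 0},{"hand": 0,"x": 0.2,"y": -0.1325,"z": -0.058,"ax": -0.002,"ay": 0,"az": 0},{"hand": 0,"x": 0.237,"y": -0.1325,"z": -0.058,"ax": -0.002,"ay": 0,"az": 0},{"hand": 0,"x": 0.237,"y": -0.1325,"z": -0.058,"ax": -0.002,"ay": 0,"az": 0}]'

```text
t: 25.28
tool_pos: [0.4496, 0.0518, 0.439]
orientation: [-2.102, -2.331, 0.0]
force: [-0.9, -0.3, -0.4]
opening: 0.0004
gripper_force: 0.0
```

```bash
python3 - <<'E'
from look import *
print(read_state()["opening"])
go([.6148,.0435,.44],95.3)
go([.6148,.0435,.403],95.3)
E
```

```text
0.0004008836870405273
t 25.27 shift [-0.0253  0.1635 -0.0013] turn [-0.0018 -0.0017  0.0106] len 0.165
t 25.27 shift [-0.0253  0.1636  0.0357] turn [-0.0018 -0.0017  0.0106] len 0.169
```

Call:
carry_out --targets '[{"hand": 0,"x": -0.009,"y": 0.055,"z": 0,"ax": -0.002,"ay": -0.002,"az": 0.01},{"hand": 0,"x": -0.018,"y": 0.11,"z": 0,"ax": -0.002,"ay": -0.002,"az": 0.01},{"hand": 0,"x": -0.0253,"y": 0.1635,"z": 0.01,"ax": -0.002,"ay": -0.002,"az": 0.01},{"hand": 0,"x": -0.0253,"y": 0.1635,"z": 0.036,"ax": -0.002,"ay": -0.002,"az": 0.01},{"hand": 0,"x": -0.0253,"y": 0.1635,"z": 0.036,"ax": -0.002,"ay": -0.002,"az": 0.01},{"hand": 0,"x": -0.0253,"y": 0.1635,"z": 0.036,"ax": -0.002,"ay": -0.002,"az": 0.01}]'

```text
t: 26.02
tool_pos: [0.615, 0.0398, 0.4052]
orientation: [2.119, 2.315, 0.002]
force: [-0.0, -0.6, 0.3]
opening: 0.0007
gripper_force: 0.0
```

```bash
cat > arc.py <<'E'
from look import *
Hh=np.array([.6143,.0485]);d=np.array([.0924,-.9957])
def arc(ths,r=.125,h=.0086):
    s=read_state();T=R.from_rotvec(s["orientation"]);print("t",s["t"],s["tool_pos"].round(4),s["force"].round(1))
    for th in ths:
        sc=r*np.cos(th)-h*np.sin(th)-.0075;z=.092+r*np.sin(th)+h*np.cos(th)+.186
        print(th,T.inv().apply(np.r_[Hh+d*sc,z]-s["tool_pos"]).round(4))
def tw(n="scene"):
    c=load(n);P=cloud(c,n=="wrist");z=P[...,2];q=P[...,:2]-Hh;a=q@d;b=q@np.array([d[1],-d[0]])
    for k in (.05,.07,.09,.11,.13,.15):
        m=(abs(a-k)<.008)&(abs(b)<.012)&(z>.097)&(z<.26);print(k,m.sum(),(np.percentile(z[m],[5,50,95]).round(4),b[m].mean().round(4)) if m.any() else "")
E
python3 - <<'E'
from arc import *
arc([1.3,1.2,1.1,1.0,.9,.8,.7,.6])
E
```

```text
t 26.025 [0.615  0.0398 0.4052] [-0.  -0.6  0.3]
1.3 [-0.0089  0.0001  0.0045]
1.2 [-0.0211  0.0001  0.0076]
1.1 [-0.0328  0.0002  0.0119]
1.0 [-0.0441  0.0002  0.0174]
0.9 [-0.0547  0.0002  0.024 ]
0.8 [-0.0647  0.0003  0.0316]
0.7 [-0.0738  0.0003  0.0402]
0.6 [-0.082   0.0003  0.0496]
```

Call:
carry_out --targets '[{"hand": 0,"x": -0.009,"y": 0,"z": 0.0045,"ax": 0,"ay": 0,"az": 0},{"hand": 0,"x": -0.015,"y": 0,"z": 0.006,"ax": 0,"ay": 0,"az": 0},{"hand": 0,"x": -0.021,"y": 0,"z": 0.0076,"ax": 0,"ay": 0,"az": 0},{"hand": 0,"x": -0.027,"y": 0,"z": 0.0095,"ax": 0,"ay": 0,"az": 0},{"hand": 0,"x": -0.033,"y": 0,"z": 0.012,"ax": 0,"ay": 0,"az": 0},{"hand": 0,"x": -0.044,"y": 0,"z": 0.0174,"ax": 0,"ay": 0,"az": 0},{"hand": 0,"x": -0.0547,"y": 0,"z": 0.024,"ax": 0,"ay": 0,"az": 0},{"hand": 0,"x": -0.0547,"y": 0,"z": 0.024,"ax": 0,"ay": 0,"az": 0}]'

```text
t: 27.02
tool_pos: [0.62, -0.0154, 0.3797]
orientation: [2.121, 2.315, 0.0]
force: [0.4, 0.5, -0.1]
opening: 0.0003
gripper_force: 0.0
```

```bash
python3 - <<'E'
from arc import *
snap()
tw();tw("side")
cv2.imwrite("pics/h.png",np.hstack([cv2.resize(load(n)["im"][a:a+130,b:b+130],(400,400)) for n,a,b in (("scene",110,230),("side",150,210))]))
arc([.8,.7,.6,.5,.4,.3,.2,.15,.12])
E
```

```text
scene {'fx': 499.409, 'fy': 499.409, 'cx': 270.1, 'cy': 190.349, 'position': [-0.25, 0.797, 1.068], 'rotation': [0.443, -0.943, -2.132]}
side {'fx': 401.006, 'fy': 401.006, 'cx': 253.58, 'cy': 188.796, 'position': [0.663, -0.438, 1.091], 'rotation': [0.484, 0.046, 0.145]}
wrist {'fx': 297.319, 'fy': 297.319, 'cx': 254.484, 'cy': 185.39, 'position': [0.613, 0.059, 0.362], 'rotation': [-0.276, -0.015, 0.087]}
0.05 157 (array([0.1393, 0.212 , 0.2519]), np.float64(0.0011))
0.07 20 (array([0.1624, 0.1799, 0.1847]), np.float64(0.003))
0.09 7 (array([0.2032, 0.2088, 0.2165]), np.float64(0.0039))
0.11 13 (array([0.1947, 0.2039, 0.2158]), np.float64(0.0023))
0.13 0 
0.15 1 (array([0.0985, 0.0985, 0.0985]), np.float64(0.0084))
0.05 2 (array([0.1359, 0.137 , 0.1381]), np.float64(0.0003))
0.07 71 (array([0.184 , 0.2125, 0.2281]), np.float64(0.0006))
0.09 6 (array([0.2007, 0.2018, 0.2122]), np.float64(0.0012))
0.11 12 (array([0.2075, 0.214 , 0.2183]), np.float64(0.0011))
0.13 2 (array([0.0974, 0.0976, 0.0977]), np.float64(-0.0028))
0.15 4 (array([0.0975, 0.0979, 0.0981]), np.float64(-0.0026))
t 27.175 [ 0.6202 -0.0143  0.3809] [-0.1  0.2 -0.1]
0.8 [-0.0103 -0.      0.0073]
0.7 [-0.0194 -0.      0.0159]
0.6 [-0.0277 -0.      0.0253]
0.5 [-0.0349 -0.      0.0355]
0.4 [-0.0411 -0.      0.0464]
0.3 [-0.0462 -0.      0.0578]
0.2 [-0.0501 -0.0001  0.0697]
0.15 [-0.0516 -0.0001  0.0758]
0.12 [-0.0524 -0.0001  0.0795]
```

View pics/h.png

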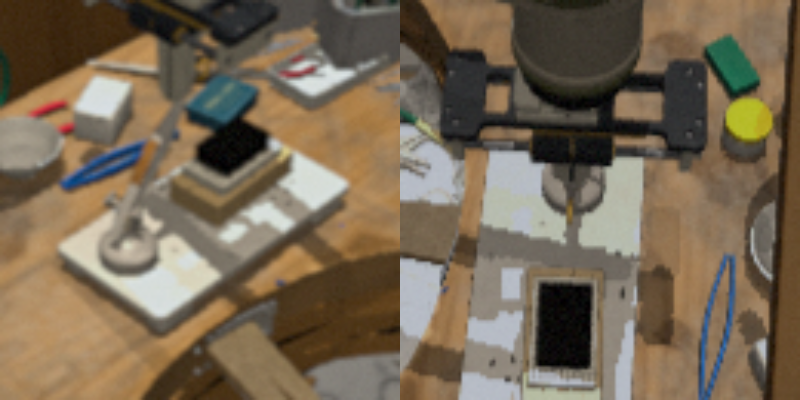

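The left crop shows the shut fingers resting behind and above the tweezers at about (170,85). The tweezers have come down to about 0.9 rad and the weight is in place. Carrying on along the arc.

Call:
carry_out --targets '[{"hand": 0,"x": -0.0103,"y": 0,"z": 0.0073,"ax": 0,"ay": 0,"az": 0},{"hand": 0,"x": -0.0194,"y": 0,"z": 0.0159,"ax": 0,"ay": 0,"az": 0},{"hand": 0,"x": -0.0277,"y": 0,"z": 0.0253,"ax": 0,"ay": 0,"az": 0},{"hand": 0,"x": -0.0349,"y": 0,"z": 0.0355,"ax": 0,"ay": 0,"az": 0},{"hand": 0,"x": -0.0411,"y": 0,"z": 0.0464,"ax": 0,"ay": 0,"az": 0},{"hand": 0,"x": -0.0462,"y": 0,"z": 0.0578,"ax": 0,"ay": 0,"az": 0},{"hand": 0,"x": -0.0495,"y": 0,"z": 0.067,"ax": 0,"ay": 0,"az": 0},{"hand": 0,"x": -0.0495,"y": 0,"z": 0.067,"ax": 0,"ay": 0,"az": 0}]'

```text
t: 28.18
tool_pos: [0.6244, -0.0639, 0.3127]
orientation: [2.12, 2.316, 0.001]
force: [-0.8, -0.3, 0.5]
opening: 0.0003
gripper_force: 0.0
```

```bash
python3 - <<'E'
from arc import *
snap()
tw();tw("side")
arc([.25,.2,.15,.12,.1,.08])
c=load("side");P=cloud(c);H,S,V=colour(c["im"])
for n in ("scene","side"):
    c=load(n);P=cloud(c);H,S,V=colour(c["im"]);m=(H>15)&(H<36)&(S>90)&(P[...,2]>.098)&(P[...,2]<.16)&(abs(P[...,0]-.63)<.05)&(abs(P[...,1]+.105)<.05);p=P[m]
    print(n,"ring px",m.sum(),p.mean(0).round(4) if m.any() else "",p.min(0).round(4) if m.any() else "",p.max(0).round(4) if m.any() else "")
E
```

```text
scene {'fx': 499.409, 'fy': 499.409, 'cx': 270.1, 'cy': 190.349, 'position': [-0.25, 0.797, 1.068], 'rotation': [0.443, -0.943, -2.132]}
side {'fx': 401.006, 'fy': 401.006, 'cx': 253.58, 'cy': 188.796, 'position': [0.663, -0.438, 1.091], 'rotation': [0.484, 0.046, 0.145]}
wrist {'fx': 297.319, 'fy': 297.319, 'cx': 254.484, 'cy': 185.39, 'position': [0.618, 0.01, 0.295], 'rotation': [-0.276, -0.016, 0.087]}
0.05 30 (array([0.0998, 0.1151, 0.1224]), np.float64(0.0024))
0.07 53 (array([0.0994, 0.1195, 0.2325]), np.float64(0.0016))
0.09 90 (array([0.1057, 0.2353, 0.2582]), np.float64(0.0007))
0.11 86 (array([0.1172, 0.1538, 0.186 ]), np.float64(0.0007))
0.13 1 (array([0.125, 0.125, 0.125]), np.float64(0.0043))
0.15 13 (array([0.1033, 0.117 , 0.1268]), np.float64(0.0027))
0.05 0 
0.07 0 
0.09 0 
0.11 8 (array([0.1214, 0.1305, 0.1894]), np.float64(0.0011))
0.13 78 (array([0.0983, 0.2398, 0.2582]), np.float64(0.0003))
0.15 59 (array([0.1232, 0.2285, 0.2384]), np.float64(0.0002))
t 28.325 [ 0.6249 -0.0636  0.3145] [-0.1 -0.6  0.9]
0.25 [ 0.0011 -0.0002 -0.0028]
0.2 [-0.0007 -0.0002  0.0032]
0.15 [-0.0022 -0.0002  0.0093]
0.12 [-0.003  -0.0002  0.013 ]
0.1 [-0.0034 -0.0003  0.0155]
0.08 [-0.0038 -0.0003  0.0179]
scene ring px 13 [ 0.6261 -0.1029  0.115 ] [ 0.6228 -0.112   0.1074] [ 0.6284 -0.0921  0.125 ]
side ring px 10 [ 0.6277 -0.1081  0.1234] [ 0.6248 -0.1149  0.0987] [ 0.639  -0.1005  0.1295]
```

Call:
carry_out --targets '[{"hand": 0,"x": -0.0007,"y": 0,"z": 0.003,"ax": 0,"ay": 0,"az": 0},{"hand": 0,"x": -0.0015,"y": 0,"z": 0.006,"ax": 0,"ay": 0,"az": 0},{"hand": 0,"x": -0.0022,"y": 0,"z": 0.0085,"ax": 0,"ay": 0,"az": 0},{"hand": 0,"x": -0.0025,"y": 0,"z": 0.0105,"ax": 0,"ay": 0,"az": 0},{"hand": 0,"x": -0.0025,"y": 0,"z": 0.0105,"ax": 0,"ay": 0,"az": 0},{"hand": 0,"x": -0.0025,"y": 0,"z": 0.0105,"ax": 0,"ay": 0,"az": 0}]'

```text
t: 29.08
tool_pos: [0.625, -0.0662, 0.3036]
orientation: [2.119, 2.315, 0.002]
force: [0.4, 0.5, 0.4]
opening: 0.0003
gripper_force: 0.0
```

Call:
carry_out --targets '[{"hand": 0,"x": -0.0002,"y": 0,"z": 0.001,"ax": 0,"ay": 0,"az": 0},{"hand": 0,"x": -0.0002,"y": 0,"z": 0.001,"ax": 0,"ay": 0,"az": 0}]'

```text
t: 29.32
tool_pos: [0.625, -0.0664, 0.3025]
orientation: [2.119, 2.315, 0.002]
force: [-0.5, -0.1, 0.5]
opening: 0.0
gripper_force: 0.0
```

```bash
cat > ring.py <<'E'
from arc import *
snap();arc([.12])
for n in ("scene","side"):
    c=load(n);P=cloud(c);H,S,V=colour(c["im"]);m=(H>15)&(H<36)&(S>80)&(P[...,2]>.085)&(P[...,2]<.16)&(abs(P[...,0]-.628)<.02)&(abs(P[...,1]+.105)<.03);p=P[m]
    ch=np.median(P[(V<60)&(P[...,2]>.085)&(P[...,2]<.105)&(abs(P[...,0]-.63)<.03)&(abs(P[...,1]+.105)<.04)][:,2])
    print(n,"char z",ch.round(4),"ring",m.sum(),np.c_[p.min(0),p.mean(0),p.max(0)].round(4).tolist() if m.any() else "")
E
python3 ring.py
```

```text
scene {'fx': 499.409, 'fy': 499.409, 'cx': 270.1, 'cy': 190.349, 'position': [-0.25, 0.797, 1.068], 'rotation': [0.443, -0.943, -2.132]}
side {'fx': 401.006, 'fy': 401.006, 'cx': 253.58, 'cy': 188.796, 'position': [0.663, -0.438, 1.091], 'rotation': [0.484, 0.046, 0.145]}
wrist {'fx': 297.319, 'fy': 297.319, 'cx': 254.484, 'cy': 185.39, 'position': [0.618, 0.007, 0.284], 'rotation': [-0.276, -0.016, 0.087]}
t 29.475 [ 0.625  -0.0664  0.3025] [0.2 1.2 0.3]
0.12 [-0.0001 -0.0001  0.001 ]
scene char z 0.0918 ring 55 [[0.6082, 0.627, 0.6467], [-0.1348, -0.111, -0.0768], [0.088, 0.097, 0.1164]]
side char z 0.0943 ring 53 [[0.608, 0.6285, 0.6467], [-0.1346, -0.106, -0.0754], [0.0867, 0.0977, 0.1195]]
```

Call:
carry_out --targets '[{"hand": 0,"x": 0,"y": 0,"z": 0.0007,"ax": 0,"ay": 0,"az": 0},{"hand": 0,"x": 0,"y": 0,"z": 0.0007,"ax": 0,"ay": 0,"az": 0}]'

```text
t: 29.72
tool_pos: [0.625, -0.0664, 0.3017]
orientation: [2.119, 2.315, 0.002]
force: [0.0, -0.3, -0.1]
opening: 0.0005
gripper_force: 0.0
```

Call:
carry_out --targets '[{"hand": 0,"x": 0,"y": 0,"z": 0.0007,"ax": 0,"ay": 0,"az": 0},{"hand": 0,"x": 0,"y": 0,"z": 0.0007,"ax": 0,"ay": 0,"az": 0}]'

```text
t: 29.98
tool_pos: [0.625, -0.0664, 0.301]
orientation: [2.119, 2.315, 0.002]
force: [-0.1, -0.9, -0.1]
opening: 0.0
gripper_force: 0.0
```

Call:
carry_out --targets '[{"hand": 0,"x": 0,"y": 0,"z": 0.0006,"ax": 0,"ay": 0,"az": 0},{"hand": 0,"x": 0,"y": 0,"z": 0.0006,"ax": 0,"ay": 0,"az": 0}]'

```text
t: 30.22
tool_pos: [0.625, -0.0664, 0.3005]
orientation: [2.119, 2.315, 0.002]
force: [-0.4, 0.0, 0.2]
opening: 0.0004
gripper_force: 0.0
```

Call:
carry_out --targets '[{"hand": 0,"x": 0,"y": 0,"z": 0.0006,"ax": 0,"ay": 0,"az": 0},{"hand": 0,"x": 0,"y": 0,"z": 0.0006,"ax": 0,"ay": 0,"az": 0}]'

```text
t: 30.48
tool_pos: [0.6251, -0.0664, 0.3002]
orientation: [2.119, 2.315, 0.003]
force: [-1.4, -0.2, 1.8]
opening: 0.0005
gripper_force: 1.0
```

```bash
python3 - <<'E'
from arc import *
snap()
for n in ("scene","side"):
    c=load(n);P=cloud(c);z=P[...,2];q=P[...,:2]-Hh;a=q@d;b=q@np.array([d[1],-d[0]])
    for k in (.06,.07,.08,.09,.10,.14,.15,.16):
        m=(abs(a-k)<.005)&(abs(b)<.009)&(z>.098)&(z<.135);print(n,k,m.sum(),z[m].max().round(4) if m.any() else "")
a,b=load("scene")["im"],load("side")["im"]
cv2.imwrite("pics/i.png",np.hstack([cv2.resize(a[130:190,260:320],(400,400)),cv2.resize(b[190:270,225:305],(400,400))]))
E
```

```text
scene {'fx': 499.409, 'fy': 499.409, 'cx': 270.1, 'cy': 190.349, 'position': [-0.25, 0.797, 1.068], 'rotation': [0.443, -0.943, -2.132]}
side {'fx': 401.006, 'fy': 401.006, 'cx': 253.58, 'cy': 188.796, 'position': [0.663, -0.438, 1.091], 'rotation': [0.484, 0.046, 0.145]}
wrist {'fx': 297.319, 'fy': 297.319, 'cx': 254.484, 'cy': 185.39, 'position': [0.618, 0.007, 0.281], 'rotation': [-0.276, -0.016, 0.087]}
scene 0.06 12 0.1197
scene 0.07 9 0.1172
scene 0.08 7 0.1168
scene 0.09 16 0.1128
scene 0.1 14 0.1334
scene 0.14 4 0.1115
scene 0.15 2 0.1136
scene 0.16 7 0.1108
side 0.06 0 
side 0.07 0 
side 0.08 0 
side 0.09 0 
side 0.1 0 
side 0.14 7 0.1166
side 0.15 4 0.1175
side 0.16 11 0.1182
```

View pics/i.png

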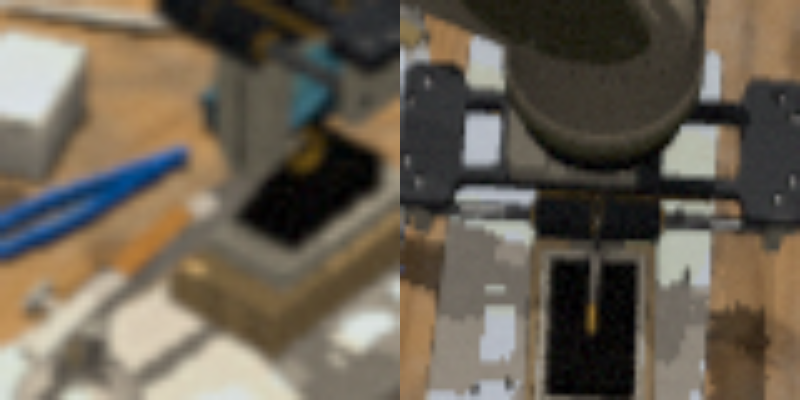

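The ring (scene (305,150), side (592,318)) is on the middle of the charcoal, and the force has just risen. One small step to confirm it.

Call:
carry_out --targets '[{"hand": 0,"x": 0,"y": 0,"z": 0.0004,"ax": 0,"ay": 0,"az": 0},{"hand": 0,"x": 0,"y": 0,"z": 0.0004,"ax": 0,"ay": 0,"az": 0}]'

```text
t: 30.88
tool_pos: [0.6251, -0.0664, 0.3]
orientation: [2.119, 2.315, 0.003]
force: [-2.1, 0.6, 4.8]
opening: 0.0001
gripper_force: 2.5
```

Contact confirmed: 4.8 N with no further travel. Lifting straight off.

Call:
carry_out --targets '[{"hand": 0,"x": 0,"y": 0,"z": -0.002,"ax": 0,"ay": 0,"az": 0},{"hand": 0,"x": 0,"y": 0,"z": -0.03,"ax": 0,"ay": 0,"az": 0},{"hand": 0,"x": 0,"y": 0,"z": -0.08,"ax": 0,"ay": 0,"az": 0},{"hand": 0,"x": -0.04,"y": -0.04,"z": -0.13,"ax": 0,"ay": 0,"az": 0},{"hand": 0,"x": -0.09,"y": -0.06,"z": -0.15,"ax": 0,"ay": 0,"az": 0},{"hand": 0,"x": -0.12,"y": -0.06,"z": -0.15,"ax": 0,"ay": 0,"az": 0},{"hand": 0,"x": -0.12,"y": -0.06,"z": -0.15,"ax": 0,"ay": 0,"az": 0}]'

```text
t: 31.75
tool_pos: [0.5749, -0.1935, 0.4498]
orientation: [2.122, 2.311, 0.002]
force: [-0.2, 1.5, 0.2]
opening: 0.0005
gripper_force: 0.0
```

```bash
python3 - <<'E'
from top import *
from arc import *
snap()
tops([("brick",(.56,.70,-.19,-.03,.05,.067),"any"),("tile",(.56,.70,-.18,-.03,.068,.082),"any"),("char",(.56,.70,-.18,-.03,.087,.1),"any")])
c=load("wrist");P=cloud(c,True);z=P[...,2];H,S,V=colour(c["im"])
q=P[(abs(P[...,0]-.614)<.05)&(abs(P[...,1]-.05)<.05)&(z>.036)&(z<.058)];r=cv2.minEnclosingCircle((q[:,:2]*1000).astype(np.float32)) if len(q) else 0;print("disc",r)
a=(P[...,:2]-Hh)@d;b=(P[...,:2]-Hh)@np.array([d[1],-d[0]])
for k in (.06,.1,.13,.145,.15,.155,.16,.165): m=(abs(a-k)<.004)&(abs(b)<.008)&(z>.098);print(k,m.sum(),(z[m].max().round(4),np.median(z[m]).round(4),b[m].mean().round(4)) if m.any() else "")
cv2.imwrite("pics/j.png",np.hstack([cv2.resize(c["im"][:300,100:500],(533,400)),cv2.resize(load("scene")["im"][130:190,260:300],(266,400))]))
E
```

```text
scene {'fx': 499.409, 'fy': 499.409, 'cx': 270.1, 'cy': 190.349, 'position': [-0.25, 0.797, 1.068], 'rotation': [0.443, -0.943, -2.132]}
side {'fx': 401.006, 'fy': 401.006, 'cx': 253.58, 'cy': 188.796, 'position': [0.663, -0.438, 1.091], 'rotation': [0.484, 0.046, 0.145]}
wrist {'fx': 297.319, 'fy': 297.319, 'cx': 254.484, 'cy': 185.39, 'position': [0.568, -0.117, 0.43], 'rotation': [-0.275, -0.015, 0.087]}
wrist brick 1268 z 0.0602 [ 627.4 -106.2   67.8  124.2    7.2] plane [ 627.1 -106.3   67.2  123.4    6.9]
wrist tile 1046 z 0.0734 [ 626.9 -106.6   56.9   97.     7.1] plane [ 627.  -106.5   56.8   96.     6.3]
wrist char 2218 z 0.0949 [ 627.5 -106.    45.2   70.4    5.7] plane [ 627.4 -106.1   45.3   70.2    5.9]
disc ((616.7804565429688, 30.37920379638672), 23.62567901611328)
0.06 80 (np.float64(0.1179), np.float64(0.116), np.float64(-0.0003))
0.1 79 (np.float64(0.1156), np.float64(0.1137), np.float64(0.0009))
0.13 41 (np.float64(0.1149), np.float64(0.1137), np.float64(0.0012))
0.145 42 (np.float64(0.1163), np.float64(0.1141), np.float64(0.0015))
0.15 34 (np.float64(0.1169), np.float64(0.1147), np.float64(0.0015))
0.155 32 (np.float64(0.1169), np.float64(0.1152), np.float64(0.0012))
0.16 43 (np.float64(0.1168), np.float64(0.1124), np.float64(0.0014))
0.165 16 (np.float64(0.1136), np.float64(0.1104), np.float64(0.0019))
```

View pics/j.png

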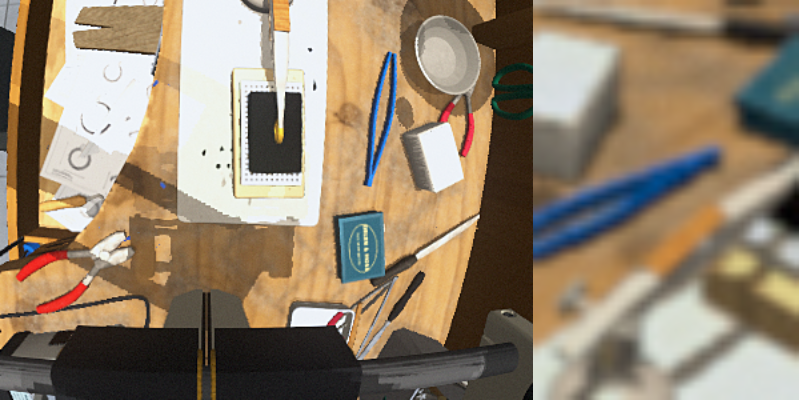

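The ring's top is at about 0.116 m. Less the 21 mm ring, that puts its foot at the charcoal's measured top (0.095 m). The stack is square and the weight and other items are in place.

```bash
python3 -c "
from plant import robot
print(robot.close_job())"
```

```text
the job is handed in; nothing more can be done
None
```

The job is handed in at about 32 s of the 72 s allowed: firebrick, tile and charcoal are stacked square to within about 1 mm under the tweezers, the ring stands on the middle of the charcoal, and I saw no movement of the third hand's weight or the other things in the pictures; the judge's result was not shown.

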